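Check a gel-plate gap with a taper feeler gauge

TASK

Take the taper feeler gauge out of its holder and check the gap of the gel-casting stand: with the blade's flat face against the tall ceramic plate, slide it straight down between the plates until you feel it drag lightly, without forcing the plates. Then let go, so that the light drag holds it standing upright in the gap (do not drop it in), and leave everything else on the bench where it is.

Things in the scene. Friction and masses are not known exactly. Their poses are not given: they have to be found in the camera images.
- stand: Gel-casting stand, fixed: grey base 110 (x) x 124 (y) x 18 mm, from x = -40 to +70 mm. Origin on the bench under the inner face (x = 0) of its tall plate, at mid-width; z up. The tall plate, white ceramic, rigid, 6 mm thick, 104 mm wide in y, stands at x = -6 to 0 mm. Facing it on the +x side stands a parallel, lower glass plate. The gap between them is open and empty down to the base.
- plate_top (a point): Top edge of the tall ceramic plate's inner face, at mid-width, 140 mm above the bench; the stand's axes. The upper 20 mm of this face stands bare above the glass plate: the blade can be laid against it there.
- gap_mouth (a point): On the tall plate's inner face at the height of the glass plate's rounded top edge (119.5 mm), mid-width; the stand's axes. Glass plate: 5 mm thick, 104 mm wide. The gap reaches from here towards +x by 4.5 to 9 mm, different each time and not measured. Springs hold the glass plate; it gives 1 mm per 8 N towards +x.
- gauge_grip (a point): Centre of the gauge's handle, a grey block 20 (x) x 40 (y) x 50 (z) mm, to be gripped across x or y. Gauge axes: z up along it, y across its width, x from the blade's flat face towards its tapered face. The tip is 108 mm below this point, the blade meets the handle 25 mm below it, the flat face lies at x = -6 mm. It starts upright in the holder.
- gauge: The taper feeler gauge, about 60 g. Origin: middle of the flat face's lower edge, at the tip; axes as gauge_grip. Steel blade 24 mm wide (y), 3 mm thick at the tip, thicker by 0.15 mm per mm up to 12 mm, 60 mm above the tip. It goes in with its x along the stand's x (same yaw, flat face to the ceramic); lightly wedged, it stays by friction when let go.
- holder: White upright holder, fixed, in which the gauge stands at the start with the same yaw; 50 mm wide, top 95 mm above the bench, the handle resting on it. The blade hangs in a socket 18 (x) x 30 (y) mm; lift straight up 90 mm or more to clear. Origin on the bench, below the gauge's tip.
- bottle_a_mid (a point): Bystander: glass bottle, blue cap, 66 mm across, 135 mm tall; its middle.
- bottle_b_mid (a point): Bystander: glass bottle, blue cap, 72 mm across, 145 mm tall; its middle.
- bottle_c_mid (a point): Bystander: glass bottle, blue cap, 60 mm across, 115 mm tall; its middle.
- jar_mid (a point): Bystander: small white jar, 44 mm across, 45 mm tall, between stand and holder; its middle.
- comb_mid (a point): Bystander: white gel comb lying flat, 38 x 90 x 6 mm; its middle.
- tipbox_mid (a point): Bystander: grey tip box with clear lid, 80 x 120 x 53 mm; its middle.
- beaker_mid (a point): Bystander: small glass beaker, 56 mm across, 70 mm tall; its middle.
Mind the look-alikes: they are no part of the job. Of the things that look like the gauge, the smallest one is meant.

How it is judged (in metres and radians):
On the way, in this order (a step that is already met when the one before it is completed fails the run):
1. the gauge is lifted clear of its holder in the gripper (z of gauge in the frame of holder above 0.098 m and contact force between the fingers and gauge above 0.5 N), for 0.1 s.
2. the held blade is between the plates, flat face on the tall plate, and pressed on it by 0.8 N or more (it drags) (z of gauge in the frame of stand between 0.03 and 0.1145 m and x of gauge in the frame of stand between -0.002 and 0.0022 m and y of gauge in the frame of stand between -0.035 and 0.035 m and contact force between the fingers and gauge above 0.5 N and contact force between gauge and stand above 0.8 N), for 0.15 s.
At the end, for the whole second after the job is handed in: Gauge released, at rest, upright (0.1 rad), square to the plates (0.12 rad), tip 5 mm or more below the glass edge, flat face within 2.2 mm of the ceramic plate and within 35 mm of mid-width, pressing on it with 0.4 to 12 N (z of gauge in the frame of stand between 0.03 and 0.1145 m and x of gauge in the frame of stand between -0.002 and 0.0022 m and y of gauge in the frame of stand between -0.035 and 0.035 m and contact force between gauge and stand between 0.4 and 12 N and angle between gauge's own z axis and vertical below 0.1 rad and angle between the x axis of gauge and the x axis of stand, either way round below 0.12 rad and linear speed of gauge below 0.01 m/s and contact force between the fingers and gauge below 0.01 N); the robot touches nothing.
It fails at once if the gauge is forced: more than 20 N between it and the stand (contact force between gauge and stand above 20 N).
It fails at once if the gauge is dropped: with no finger on it, it moves faster than 0.15 m/s (contact force between the fingers and gauge below 0.01 N and linear speed of gauge above 0.15 m/s).
It fails at once if the arm or fingers strike the stand with more than 10 N (contact force between any of the arm, the fingers and stand above 10 N).
It fails at once if a bystander is moved more than 20 mm (distance of any of bottle_a_mid, bottle_b_mid, bottle_c_mid, jar_mid, comb_mid, tipbox_mid, beaker_mid from where it was at the start of the episode above 0.02 m).
It also fails if it takes over 46 s, if anything falls off the work surface, if the arm or the gripper's body presses on something with over 40 N, if the wrist force passes 120 N, or if a joint passes its speed limit or range.

ROBOT

A 6-joint arm with a two-finger parallel gripper is mounted at the origin on the work surface. World frame = base frame: x ahead of the robot, y to its left, z up, the work surface at z = 0. Lengths are in mm, angles in rad, forces in N, time in s.
With the tool pointing down it reaches from about 400 to 925 mm from the base axis. Payload 12.5 kg.
Tool frame: the origin (TCP) lies at the very end of the fingers, on their centre line; the grasp point (between the pads) lies 19 mm behind it (env.grip_point_offset is the distance from the TCP to the grasp point, in mm); z points along the fingers, y is the direction in which the jaws open and shut (so a half turn about z gives the same grasp; the last joint's range is limited). The gripper opens to 95 mm and grips with 3 to 60 N. Pads are 20 mm wide; open, the fingers measure 119 mm over their backs; the gripper's body (75 mm by 180 mm) begins 59 mm behind the grasp point.
Start: joints at [-1.226, 0.491, 1.559, -0, 1.092, -0.106], TCP at [272.328, -562.569, 214.661] pointing down, gripper open.
Joint ranges: [-3.1, 3.1], [-0.84, 2.19], [0.05, 2.79], [-1.13, 4.28], [0.06, 2.93], [-2.69, 2.69]. Speed limits (rad/s): [2.22, 2.22, 2.79, 3.14, 3.14, 3.14].

INTERFACE

Orientations are given as [roll, pitch, yaw] about the fixed x, y, z axes, in that order (R = Rz(yaw) Ry(pitch) Rx(roll)).
In Python, from cell import env gives the robot as it stands.
- The arm moves only by the tool drive_tool, never from a script. Its argument "commands" is a list of rows, each an object of numbers: "dx", "dy", "dz": the shift along the world's x, y, z in mm; "yaw": the turn about the world's z in degrees. In form: [{"dx": .., "dy": .., "dz": .., "yaw": ..}, ...]. A call has 1 to 5 rows; each row shifts and turns the commanded pose from where the row before left it; what a row does not reach is not made up. A row lasts 1/12 s, in which the tool goes at most 41.7 mm and 7.16 degrees, less where a joint would pass 70% of its speed; a pose out of reach is approached as far as the arm can. A call with a gripper value outside its range is refused whole. "grip" is the opening, from 0 (shut) to 1 (fully open), set as the call begins (left out, the last holds). The fingers move at their own pace and stop on an object; the grip force is fixed at half the most. Time passes only in rows, so rows that do not move let the fingers close. It gives the time, the measured TCP pose, the force and the opening at its end, in the units of the state.
- env.state(): the state, without advancing time (a new reading comes with each control period).
- env.read_camera(name): name is "scene" or "top" or "wrist"; returns the picture (420x560x3 uint8, red, green, blue); there is no depth.
- env.calibration(name): a dict with "intrinsics" (3x3 intrinsics, pixels), "rvec" (rotation vector, rad) and "tvec" (3), from world to camera coordinates, as OpenCV has them. Camera axes: x right, y down, z forward; pixel columns grow to the right and rows downward; lengths in mm; the calibration is good to about 2 mm. The wrist camera is an equidistant fisheye: a pixel r from the principal point sees the ray r / f radians off the axis. A picture is of the moment at which its call begins: read the wrist's pose just before it. calibration takes no time and is no camera call; for the wrist camera it gives the pose at the moment of the call.
- env.job_done(): hands the job in, once; it reports no verdict.
Trained networks look in the newest picture that a camera, given by its name, has taken for a name from the list of things; names that differ only in an ending like _2 or _b are one class to them, and where a whole thing is asked for, a point or a joint stands for the part that bears it (a point fixed in the world has none). Each returns a list of dicts, best first, with "conf" (0 to 1); they miss things now and then, are a little off and sometimes report something else, mostly with a low value. They report only what shows in the picture. A call takes as long as a camera call. They do not tell look-alikes from the thing itself.
- env.trace(query, camera): "pixels" (420x560 bool, what is visible of it) and "pixel" ([column, row] in pixels, amid what is visible of it).
- env.place_of(query, camera): "pixel" ([column, row] in pixels: a listed point, or the origin of a listed thing).
The state is a dict: "t": time; "joints": joint angles; "qvel": joint speeds; "tau": joint torques, N m; "eef_pos": TCP position; "tcp_rot": TCP orientation; "ft_force": force on the tool from outside, world axes, zero at the start; "moment": the same for the moment, N m; "opening": opening from 0.0 (shut) to 1.0 (fully open).
Only numpy, scipy, OpenCV 4.12 (cv2) and the standard library are available. Lean on these libraries where they do the work, as an engineer would, in place of code of your own. Each camera call takes 0.05 s, during which the arm holds its last target.

## Working session

There is one attempt and no reset: what is moved stays moved. The work goes in short steps, Python scripts to look and compute and a tool call to move; the robot and the scene stay as the last step left them, time stands still between calls to the robot, and variables do not carry over. Pictures are saved under pics/ and viewed, and the job is handed in when it is done.

Besides the shell and the picture viewer there is one more tool, called as name([rows], argument=value, ...), one row to a line, values as JSON. drive_tool: Moves the arm, as the interface text tells. Its arguments: {"type":"object","properties":{"commands":{"type":"array"},"grip":{"type":"number"}},"required":["commands"]}

```bash
ls; mkdir -p pics; cat > h.py <<'E'
import numpy as np, cv2
from cell import env
def snap(n,f):
    im=env.read_camera(n); cv2.imwrite(f'pics/{f}.png',im[:,:,::-1]); return im
def cal(n):
    c=env.calibration(n); return np.array(c['intrinsics'],float),cv2.Rodrigues(np.array(c['rvec'],float))[0],np.array(c['tvec'],float).ravel()
def ray(n,px,c=None):
    K,R,t=c or cal(n)
    x=(px[0]-K[0,2])/K[0,0]; y=(px[1]-K[1,2])/K[1,1]
    if n=='wrist':
        r=np.hypot(x,y); d=np.array([np.sin(r)*x/max(r,1e-9),np.sin(r)*y/max(r,1e-9),np.cos(r)])
    else: d=np.array([x,y,1.])
    return -R.T@t, R.T@d/np.linalg.norm(d)
def atz(n,px,z,c=None):
    o,d=ray(n,px,c); return o+d*(z-o[2])/d[2]
def proj(n,P,c=None):
    K,R,t=c or cal(n); p=R@np.array(P,float)+t
    if n=='wrist':
        r=np.hypot(p[0],p[1]); th=np.arctan2(r,p[2]); return np.array([K[0,0]*th*p[0]/r+K[0,2],K[1,1]*th*p[1]/r+K[1,2]])
    return np.array([K[0,0]*p[0]/p[2]+K[0,2],K[1,1]*p[1]/p[2]+K[1,2]])
E
python3 - <<'E'
from h import *
s=env.state();print(s)
for n in('scene','top','wrist'):
    snap(n,n+'0'); K,R,t=cal(n); print(n,K.round(1).tolist(),(-R.T@t).round(0),R[2].round(2))
E
```

```text
pics
{'t': 0.0, 'joints': array([-1.22558480e+00,  4.91511287e-01,  1.55945256e+00, -1.71311063e-05,
        1.09169319e+00, -1.05587225e-01]), 'qvel': array([ 0.00043805, -0.00070215,  0.00123598,  0.00077907, -0.00091844,
        0.00048214]), 'tau': array([ 1.60605767e-03, -6.12636995e+01, -2.58178782e+01,  6.92846999e-02,
        4.81797033e-02, -9.47709896e-05]), 'eef_pos': array([ 272.24341171, -562.31869142,  214.09066674]), 'tcp_rot': array([-3.14053260e+00, -9.70674554e-05,  4.50806603e-01]), 'ft_force': array([ 0.05617588,  0.37736018, -0.54724722]), 'moment': array([0.0194376 , 0.01023137, 0.02190059]), 'opening': 0.9967089064867269}
scene [[449.6, 0.0, 289.4], [0.0, 449.6, 220.8], [0.0, 0.0, 1.0]] [1185.  579.  814.] [-0.53 -0.55 -0.65]
top [[478.8, 0.0, 287.5], [0.0, 478.8, 211.7], [0.0, 0.0, 1.0]] [ 372.   -5. 1479.] [ 0.18  0.01 -0.98]
wrist [[325.2, 0.0, 276.5], [0.0, 325.2, 212.6], [0.0, 0.0, 1.0]] [ 335. -533.  385.] [-0.23 -0.11 -0.97]
```

View pics/scene0.png

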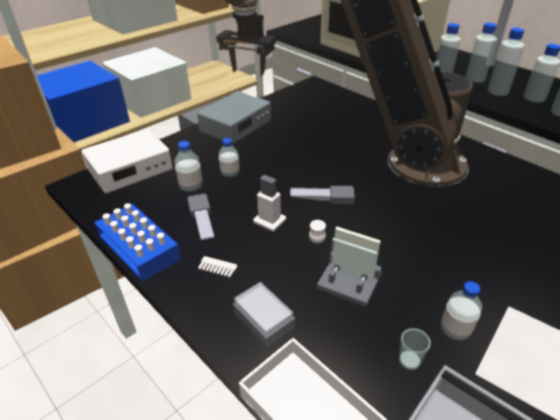

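View pics/top0.png

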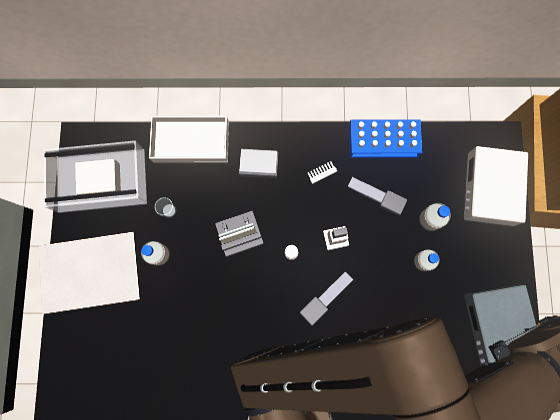

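View pics/wrist0.png

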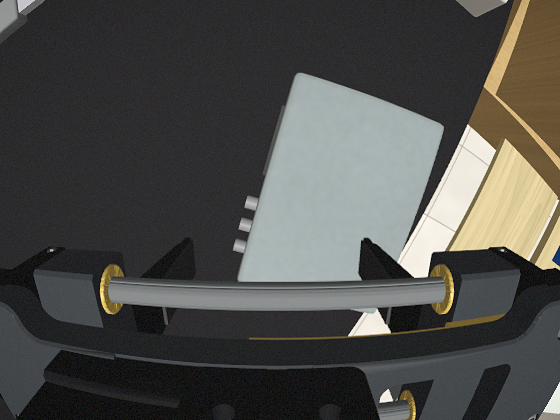

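```bash
python3 - <<'E'
from h import *
for n in('scene','top'):
  for q in ('gauge_grip','plate_top','gap_mouth','holder','stand','gauge'):
    print(n,q,[(np.round(d['pixel'],1).tolist(),round(d['conf'],2)) for d in env.place_of(q,n)])
E
```

```text
scene gauge_grip [([197.4, 210.5], 0.93), ([339.3, 192.8], 0.85), ([266.4, 183.3], 0.72)]
scene plate_top [([358.5, 235.6], 0.9), ([460.2, 308.1], 0.68)]
scene gap_mouth [([358.8, 244.9], 0.67)]
scene holder [([271.8, 220.5], 0.91)]
scene stand [([348.0, 276.1], 0.65)]
scene gauge [([205.2, 237.5], 0.84), ([289.0, 190.7], 0.81)]
top gauge_grip [([313.0, 310.2], 0.96), ([393.6, 204.5], 0.73), ([340.3, 231.1], 0.55), ([235.4, 233.0], 0.24)]
top plate_top [([232.2, 229.7], 0.73)]
top gap_mouth [([235.6, 235.3], 0.78), ([235.1, 231.6], 0.2)]
top holder [([338.4, 240.7], 0.74)]
top stand [([238.8, 238.5], 0.92)]
top gauge [([334.0, 237.7], 0.66), ([348.0, 182.8], 0.59), ([349.4, 277.5], 0.58)]
```

Three things could pass for the gauge in the scene view: one lying at (200,210), one lying at (340,193), and one upright in the white holder at (267,185). The upright one is the smallest and stands in the holder, so I choose it. I'll check it in crops and triangulate.

```bash
python3 - <<'E'
from h import *
a=env.read_camera('scene'); b=env.read_camera('top')
c1=cv2.resize(a[160:310,230:400],None,fx=4,fy=4,interpolation=cv2.INTER_CUBIC)[:600]
c2=cv2.resize(b[195:270,205:360],None,fx=5,fy=5,interpolation=cv2.INTER_CUBIC)
cv2.imwrite('pics/c1.png',c1[:,:,::-1]);cv2.imwrite('pics/c2.png',c2[:,:,::-1])
def tri(p,q):
    o1,d1=ray('scene',p);o2,d2=ray('top',q)
    s=np.linalg.lstsq(np.c_[d1,-d2],o2-o1,rcond=None)[0]
    A=o1+s[0]*d1;B=o2+s[1]*d2; return ((A+B)/2).round(1),np.linalg.norm(A-B).round(1)
print('grip',tri((266.4,183.3),(340.3,231.1)),'ptop',tri((358.5,235.6),(232.2,229.7)),'holder',tri((271.8,220.5),(338.4,240.7)),'stand',tri((348,276.1),(238.8,238.5)),'mouth',tri((358.8,244.9),(235.6,235.3)))
E
```

```text
grip (array([ 568.6, -146.1,  126.6]), np.float64(1.5)) ptop (array([569.6, 160. , 144.8]), np.float64(1.7)) holder (array([ 555.5, -151. ,  -10.7]), np.float64(6.3)) stand (array([566.7, 151.2,   3.2]), np.float64(14.5)) mouth (array([558.4, 155.3, 106.1]), np.float64(0.3))
```

View pics/c1.png

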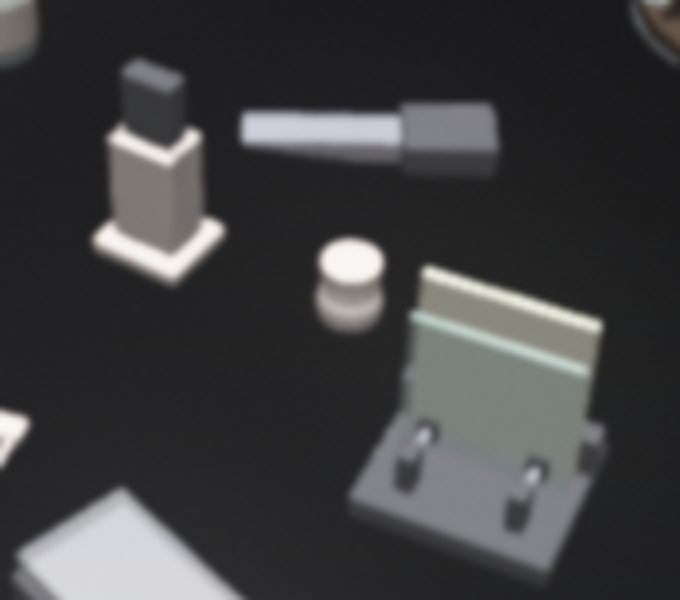

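View pics/c2.png

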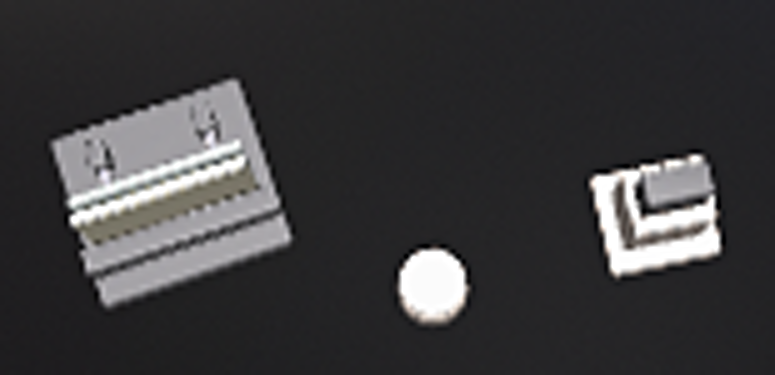

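drive_tool([
  {"dx":16,"dy":27,"dz":3,"yaw":-1.2},
  {"dx":16,"dy":27,"dz":3,"yaw":-1.2},
  {"dx":16,"dy":27,"dz":3,"yaw":-1.2},
  {"dx":16,"dy":27,"dz":3,"yaw":-1.2},
  {"dx":16,"dy":27,"dz":3,"yaw":-1.2},
], grip=1)

```text
t: 1.27
eef_pos: [352.8, -426.3, 229.9]
tcp_rot: [3.141, -0.0, 0.345]
ft_force: [0.7, -0.2, -0.0]
opening: 0.999
```

drive_tool([
  {"dx":16,"dy":27,"dz":3,"yaw":-1.2},
  {"dx":16,"dy":27,"dz":3,"yaw":-1.2},
  {"dx":16,"dy":27,"dz":3,"yaw":-1.2},
  {"dx":16,"dy":27,"dz":3,"yaw":-1.2},
  {"dx":16,"dy":27,"dz":3,"yaw":-1.2},
])

```text
t: 1.68
eef_pos: [432.9, -291.2, 245.0]
tcp_rot: [3.141, -0.0, 0.24]
ft_force: [0.9, 0.1, 0.6]
opening: 0.996
```

drive_tool([
  {"dx":16,"dy":27,"dz":3,"yaw":-1.2},
  {"dx":16,"dy":27,"dz":3,"yaw":-1.2},
  {"dx":16,"dy":27,"dz":3,"yaw":-1.2},
  {"dx":16,"dy":27,"dz":3,"yaw":-1.2},
  {"dx":0,"dy":0,"dz":0,"yaw":0},
])

```text
t: 2.1
eef_pos: [498.3, -181.0, 257.4]
tcp_rot: [3.142, -0.002, 0.159]
ft_force: [0.6, 0.0, 0.4]
opening: 1.001
```

```bash
python3 - <<'E'
from h import *
s=env.state();print(s['t'],s['eef_pos'].round(1),s['tcp_rot'].round(3),s['qvel'].round(3))
snap('wrist','w1')
for q in ('gauge_grip','holder','gap_mouth','plate_top'):
    print(q,[(np.round(d['pixel'],1).tolist(),round(d['conf'],2),atz('wrist',d['pixel'],{'gauge_grip':120,'holder':0,'gap_mouth':119.5,'plate_top':140}[q]).round(1)) for d in env.place_of(q,'wrist')])
E
```

```text
2.1 [ 498.3 -181.   257.4] [ 3.142e+00 -2.000e-03  1.590e-01] [-0.071  0.002  0.02  -0.021 -0.014 -0.126]
gauge_grip [([246.9, 130.3], 0.82, array([ 561.3, -145.9,  120. ])), ([184.4, 277.2], 0.72, array([400.5, -99.7, 120. ]))]
holder [([258.9, 131.7], 0.74, array([ 559.6, -151.9,    0. ]))]
gap_mouth [([9.1, 112.1], 0.7, array([559.5, 151.6, 119.5]))]
plate_top [([245.4, 127.5], 0.65, array([ 563.2, -147.8,  140. ])), ([256.0, 132.2], 0.65, array([ 560.4, -157.7,  140. ]))]
```

View pics/w1.png

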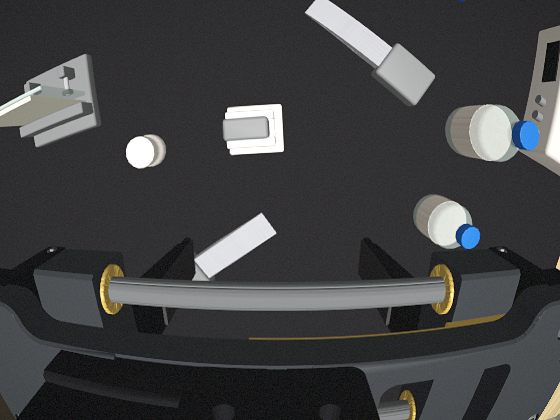

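The wrist view shows the gauge handle in its holder at (247,129), the jar at (146,151) and the stand at top left. Next I measure the handle's top face.

```bash
python3 - <<'E'
from h import *
im=cv2.imread('pics/w1.png')
c=cv2.resize(im[95:165,210:295],None,fx=8,fy=8,interpolation=cv2.INTER_CUBIC); cv2.imwrite('pics/w1c.png',c)
g=im.max(2)[100:160,215:290]
print(g[::3,::3])
E
```

```text
[[ 54  51  53  49  51  53  54  48  51  50  51  49  49  53  53  51  54  49
   53  52  53  51  55  45  50]
 [ 52  50  50  45  57  54  56  49  45  50  50  47  50  46  44  49  43  41
   41  41  40  56  42  49  53]
 [ 54  48  47  49  52  54  90 143 182 216 229 241 250 255 255 255 255 255
  255 255 255 255 228  53  51]
 [ 49  49  46  52 244 255 255 255 255 255 255 255 255 255 255 255 255 250
  237 252 255 255 244  50  51]
 [ 49  50  50  46 232 249 252 255 255 255 255 255 255 255 255 255 255 255
  255 255 255 255 254  53  48]
 [ 57  53  49  38 255 255 255 255 255 255 255 255 255 255 255 255 255 255
  255 255 255 255 255  50  52]
 [ 55  47  48  36 252 227 206 182 166 152 154 159 163 169 177 177 182 145
  247 230 255 255 255  48  51]
 [ 53  53  46 176 188 194 193 197 195 195 197 197 197 197 196 196 197 166
  255 255 255 255 255  52  48]
 [ 49  53  47 179 194 193 193 194 194 195 195 196 197 197 197 198 198 172
  253 255 255 255 255  51  49]
 [ 48  54  48 173 194 193 194 194 196 196 198 198 197 199 198 199 199 175
  223 255 255 255 255  44  51]
 [ 48  52  48 170 192 191 192 194 193 196 196 197 
[... 300 characters left out ...]
51 158 175 203 221 238 250 255 255 255
  255 255 196 255 255  41  55]
 [ 57  52  52  50 255 255 255 255 255 255 255 255 255 255 255 255 255 255
  255 255 203 255 255  34  47]
 [ 49  53  54  50 255 255 255 255 255 255 255 255 255 255 255 255 255 255
  252 246 255 255 255  43  51]
 [ 49  45  52  52 116 235 243 252 255 255 255 255 255 255 255 255 255 255
  255 255 255 255 255  41  50]
 [ 52  52  47  50  50 255 255 255 255 255 255 255 255 255 255 255 255 255
  255 255 254 253 255  40  52]
 [ 52  55  48  51  53 119 238 201 146  99  69  43  33  40  43  45  48  44
   50  47  48  51  47  50  52]
 [ 50  52  53  49  54  52  52  56  53  51  51  52  50  52  52  54  51  57
   51  54  52  50  50  56  52]]
```

View pics/w1c.png

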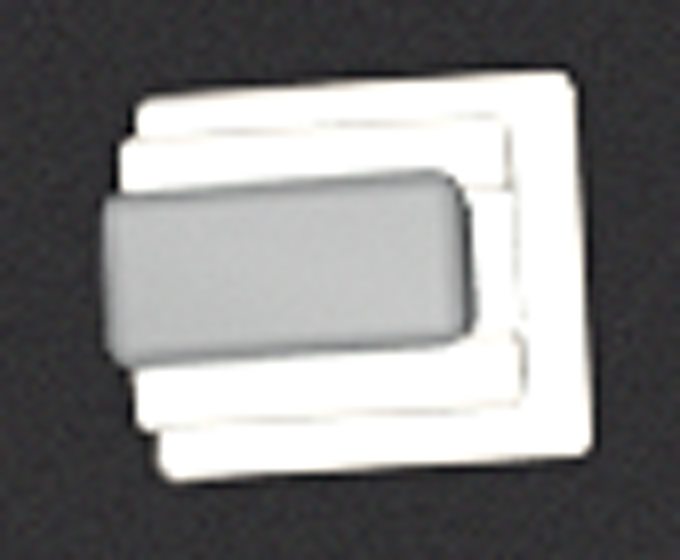

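```bash
python3 - <<'E'
from h import *
s=env.state();print(s['t'],s['eef_pos'].round(1),s['tcp_rot'].round(3),s['qvel'].round(3))
C=cal('wrist'); im=snap('wrist','w2')[:,:,::-1]
g=im.max(2).astype(int); m=((g>140)&(g<212)).astype(np.uint8); m[:100]=0;m[165:]=0;m[:,:210]=0;m[:,295:]=0
m=cv2.morphologyEx(m,cv2.MORPH_OPEN,np.ones((5,5)))
n,l,st,ce=cv2.connectedComponentsWithStats(m);print(st,ce)
i=1+np.argmax(st[1:,4])
r=cv2.minAreaRect(np.argwhere(l==i)[:,::-1].astype(np.float32));print(r)
P=np.array([atz('wrist',p,145,C)[:2] for p in cv2.boxPoints(r)]);print(P.round(1),P.mean(0).round(1))
for k in range(4):
    d=P[(k+1)%4]-P[k];print(np.linalg.norm(d).round(1),np.degrees(np.arctan2(d[1],d[0])).round(1))
E
```

```text
2.35 [ 495.9 -185.3  256.5] [3.142 0.    0.157] [-0.007  0.002  0.     0.002  0.     0.002]
[[     0      0    560    420 234251]
 [   218    113     45     24    949]] [[279.65972824 209.84452574]
 [240.07270811 124.4573235 ]]
((239.83189392089844, 124.47789001464844), (22.6164608001709, 44.168617248535156), 86.18592071533203)
[[ 571.1 -122.1]
 [ 578.7 -159.6]
 [ 559.5 -163.9]
 [ 551.6 -126.2]] [ 565.2 -143. ]
38.3 -78.5
19.6 -167.4
38.5 101.8
19.9 12.0
```

drive_tool([
  {"dx":30,"dy":20,"yaw":1.5},
  {"dx":30,"dy":17,"yaw":1.5},
  {"dx":9,"dy":5},
  {"dz":0},
  {"dz":0},
])

```text
invalid input
```

```bash
python3 - <<'E'
from h import *
s=env.state();print(s['t'],s['eef_pos'].round(1),s['tcp_rot'].round(3),s['qvel'].round(3))
C=cal('wrist'); im=snap('wrist','w3')[:,:,::-1]
E
```

```text
2.4 [ 495.9 -185.4  256.6] [3.142 0.    0.156] [-0.003  0.001  0.     0.003 -0.001  0.002]
```

View pics/w3.png

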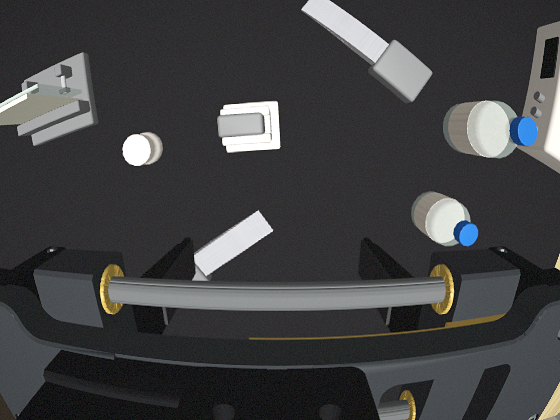

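The move was refused because every row must give all four numbers. The arm has not moved and the view is the same (handle at (241,125)).

drive_tool([
  {"dx":30,"dy":20,"dz":-10,"yaw":1.5},
  {"dx":30,"dy":17,"dz":-10,"yaw":1.5},
  {"dx":9,"dy":5,"dz":-10,"yaw":0},
  {"dx":0,"dy":0,"dz":0,"yaw":0},
  {"dx":0,"dy":0,"dz":0,"yaw":0},
])

```text
t: 2.87
eef_pos: [564.7, -142.9, 226.0]
tcp_rot: [-3.141, 0.002, 0.21]
ft_force: [-0.6, 0.0, 0.4]
opening: 1.0
```

```bash
python3 - <<'E'
from h import *
s=env.state();print(s['t'],s['eef_pos'].round(1),s['tcp_rot'].round(3),s['qvel'].round(3))
C=cal('wrist'); im=snap('wrist','w4')
a=env.read_camera('scene')
cv2.imwrite('pics/s4.png',cv2.resize(a[100:310,200:400],None,fx=2.8,fy=2.8,interpolation=cv2.INTER_CUBIC)[:,:,::-1])
E
```

```text
2.8667 [ 564.7 -142.9  226. ] [-3.141e+00  2.000e-03  2.100e-01] [-0.016 -0.031  0.001 -0.     0.006 -0.002]
```

View pics/w4.png

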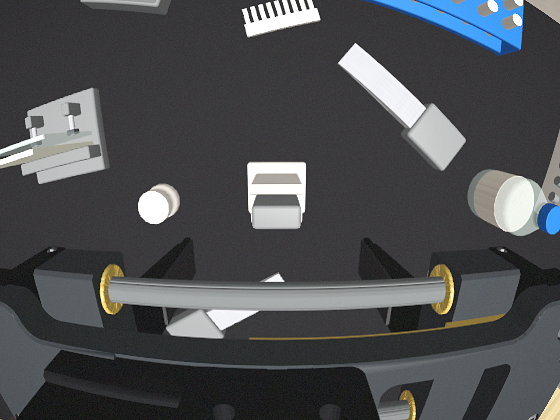

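View pics/s4.png

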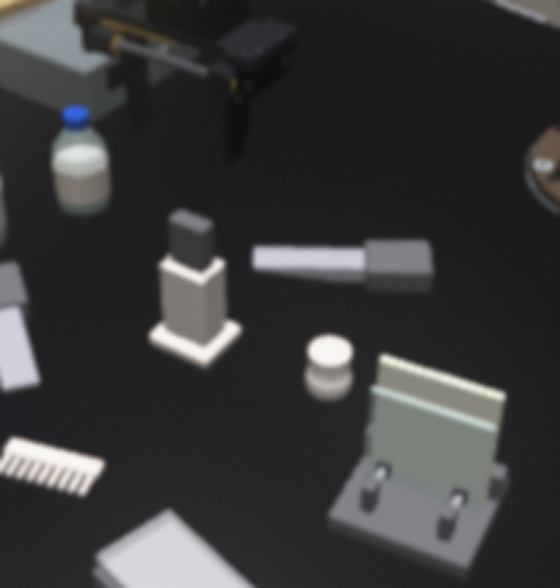

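```bash
python3 - <<'E'
from h import *
print(proj('scene',[564.7,-142.9,226]),proj('scene',[565.2,-143,145]))
C=cal('wrist');im=cv2.imread('pics/w4.png');g=im.max(2).astype(int)
print(proj('wrist',[565.2,-143,145]))
m=((g>140)&(g<212)).astype(np.uint8); m[:160]=0;m[240:]=0;m[:,:230]=0;m[:,320:]=0
m=cv2.morphologyEx(m,cv2.MORPH_OPEN,np.ones((5,5)))
n,l,st,ce=cv2.connectedComponentsWithStats(m);print(st)
for i in range(1,n):
    r=cv2.minAreaRect(np.argwhere(l==i)[:,::-1].astype(np.float32));print(r)
    P=np.array([atz('wrist',p,145,C)[:2] for p in cv2.boxPoints(r)]);print(P.round(1),P.mean(0).round(1))
cv2.imwrite('pics/w4c.png',cv2.resize(im[150:240,230:325],None,fx=6,fy=6,interpolation=cv2.INTER_CUBIC))
E
```

```text
[267.34378858 150.38202798] [268.23178595 177.53210682]
[275.29555728 216.89447355]
[[     0      0    560    420 234263]
 [   254    174     46     10    447]
 [   252    215     48     14    490]]
((276.5, 178.5), (9.0, 45.0), 90.0)
[[ 595.8 -119.5]
 [ 603.1 -154. ]
 [ 596.1 -155.5]
 [ 588.8 -120.9]] [ 595.9 -137.5]
((275.5, 221.5), (46.99999237060547, 12.999998092651367), -0.0)
[[ 552.1 -126.4]
 [ 562.9 -124.3]
 [ 570.7 -161.3]
 [ 560.  -163.8]] [ 561.4 -144. ]
```

View pics/w4c.png

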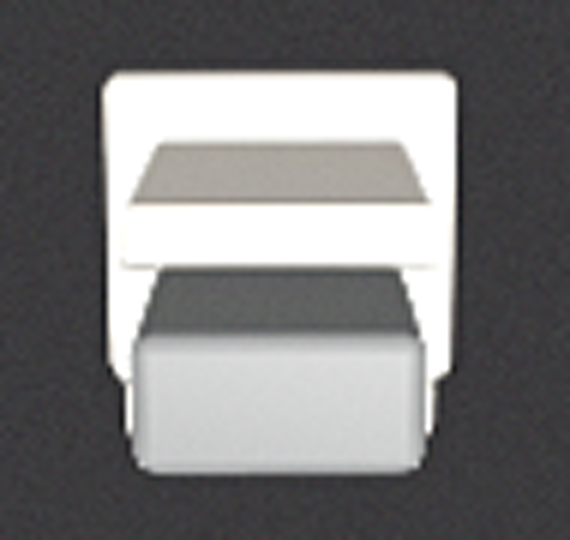

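The handle is square to the tool, and its top-face centre at (276.5,217.3) matches the prediction of (275.3,216.9). I descend and grip.

drive_tool([
  {"dx":0,"dy":0,"dz":-35,"yaw":0},
  {"dx":0,"dy":0,"dz":-35,"yaw":0},
  {"dx":0,"dy":0,"dz":-30,"yaw":0},
  {"dx":0,"dy":0,"dz":-15,"yaw":0},
  {"dx":0,"dy":0,"dz":-7,"yaw":0},
])

```text
t: 3.38
eef_pos: [563.9, -143.2, 103.2]
tcp_rot: [-3.14, 0.002, 0.209]
ft_force: [0.9, 0.2, -0.1]
opening: 1.0
```

drive_tool([
  {"dx":0,"dy":0,"dz":0,"yaw":0},
  {"dx":0,"dy":0,"dz":0,"yaw":0},
  {"dx":0,"dy":0,"dz":0,"yaw":0},
  {"dx":0,"dy":0,"dz":0,"yaw":0},
  {"dx":0,"dy":0,"dz":0,"yaw":0},
], grip=0.3)

```text
t: 3.8
eef_pos: [565.7, -142.7, 105.8]
tcp_rot: [3.141, -0.001, 0.21]
ft_force: [-0.2, -0.2, -0.0]
opening: 0.706
```

drive_tool([
  {"dx":0,"dy":0,"dz":0,"yaw":0},
  {"dx":0,"dy":0,"dz":0,"yaw":0},
  {"dx":0,"dy":0,"dz":0,"yaw":0},
], grip=0.3)

```text
t: 4.05
eef_pos: [565.4, -142.5, 104.9]
tcp_rot: [3.141, -0.0, 0.21]
ft_force: [0.2, -0.1, -0.3]
opening: 0.495
```

drive_tool([
  {"dx":0,"dy":0,"dz":0,"yaw":0},
  {"dx":0,"dy":0,"dz":0,"yaw":0},
  {"dx":0,"dy":0,"dz":0,"yaw":0},
  {"dx":0,"dy":0,"dz":0,"yaw":0},
  {"dx":0,"dy":0,"dz":0,"yaw":0},
], grip=0.3)

```text
t: 4.47
eef_pos: [565.3, -142.6, 104.7]
tcp_rot: [3.142, -0.0, 0.21]
ft_force: [-0.1, 0.0, 1.1]
opening: 0.42
```

drive_tool([
  {"dx":0,"dy":0,"dz":5,"yaw":0},
  {"dx":0,"dy":0,"dz":10,"yaw":0},
  {"dx":0,"dy":0,"dz":20,"yaw":0},
  {"dx":0,"dy":0,"dz":20,"yaw":0},
  {"dx":0,"dy":0,"dz":20,"yaw":0},
])

```text
t: 4.88
eef_pos: [565.3, -142.6, 181.3]
tcp_rot: [3.141, -0.0, 0.21]
ft_force: [0.2, -0.2, -0.7]
opening: 0.417
```

drive_tool([
  {"dx":0,"dy":0,"dz":20,"yaw":0},
  {"dx":0,"dy":0,"dz":20,"yaw":0},
  {"dx":0,"dy":0,"dz":20,"yaw":0},
  {"dx":0,"dy":0,"dz":15,"yaw":0},
  {"dx":0,"dy":0,"dz":0,"yaw":0},
])

```text
t: 5.3
eef_pos: [566.2, -142.9, 258.5]
tcp_rot: [3.138, -0.005, 0.21]
ft_force: [-0.5, -0.4, -0.4]
opening: 0.419
```

drive_tool([
  {"dx":0,"dy":0,"dz":0,"yaw":0},
  {"dx":0,"dy":0,"dz":0,"yaw":0},
])

```text
t: 5.47
eef_pos: [564.9, -142.4, 254.0]
tcp_rot: [-3.141, 0.001, 0.21]
ft_force: [-0.3, 0.9, -1.4]
opening: 0.422
```

```bash
python3 - <<'E'
from h import *
s=env.state();print(s['t'],s['eef_pos'].round(1),s['tcp_rot'].round(3),s['ft_force'])
im=snap('wrist','w5')
a=env.read_camera('scene')
cv2.imwrite('pics/s5.png',cv2.resize(a[90:300,200:400],None,fx=2.8,fy=2.8,interpolation=cv2.INTER_CUBIC)[:,:,::-1])
E
```

```text
5.4667 [ 564.9 -142.4  254. ] [-3.141e+00  1.000e-03  2.100e-01] [-0.25295275  0.92278697 -1.42976597]
```

View pics/w5.png

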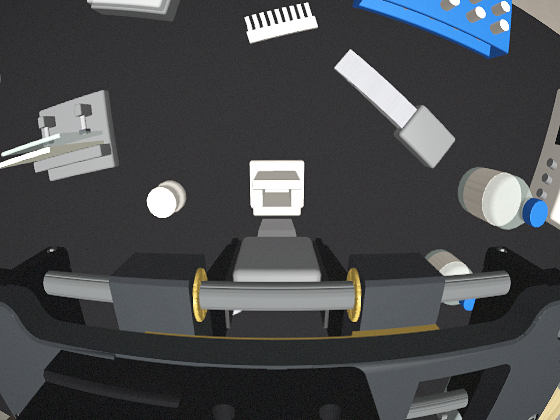

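View pics/s5.png

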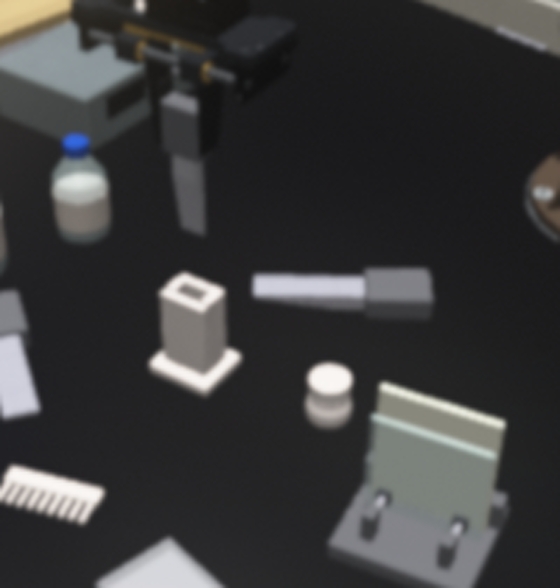

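The blade tip is clear of the holder, and in the scene view it hangs at (190,230) in the crop. Its straight (flat) side faces −x, towards the robot, and the taper faces +x. Now I go to a viewpoint behind the stand.

drive_tool([
  {"dx":-7,"dy":27,"dz":0,"yaw":0.6},
  {"dx":-7,"dy":27,"dz":0,"yaw":0.6},
  {"dx":-7,"dy":27,"dz":0,"yaw":0.6},
  {"dx":-7,"dy":27,"dz":0,"yaw":0.6},
  {"dx":-7,"dy":27,"dz":0,"yaw":0.6},
])

```text
t: 5.98
eef_pos: [529.6, -6.4, 253.8]
tcp_rot: [-3.141, 0.001, 0.262]
ft_force: [0.7, -0.3, -0.1]
opening: 0.418
```

drive_tool([
  {"dx":-7,"dy":27,"dz":0,"yaw":0.6},
  {"dx":-7,"dy":27,"dz":0,"yaw":0.6},
  {"dx":-7,"dy":27,"dz":0,"yaw":0.6},
  {"dx":-7,"dy":27,"dz":0,"yaw":0.6},
  {"dx":-7,"dy":27,"dz":0,"yaw":0.6},
])

```text
t: 6.4
eef_pos: [494.6, 128.6, 253.9]
tcp_rot: [-3.141, 0.001, 0.315]
ft_force: [0.8, -0.4, -0.8]
opening: 0.418
```

drive_tool([
  {"dx":0,"dy":0,"dz":0,"yaw":0},
  {"dx":0,"dy":0,"dz":0,"yaw":0},
  {"dx":0,"dy":0,"dz":0,"yaw":0},
])

```text
t: 6.65
eef_pos: [495.3, 127.2, 254.2]
tcp_rot: [3.141, 0.001, 0.315]
ft_force: [0.0, -0.7, -1.1]
opening: 0.419
```

```bash
python3 - <<'E'
from h import *
s=env.state();print(s['t'],s['eef_pos'].round(1),s['tcp_rot'].round(3),s['ft_force'],s['qvel'].round(3))
im=snap('wrist','w6')
a=env.read_camera('scene')
cv2.imwrite('pics/s6.png',cv2.resize(a[120:310,250:420],None,fx=3.1,fy=3.1,interpolation=cv2.INTER_CUBIC)[:,:,::-1])
a=env.read_camera('top')
cv2.imwrite('pics/t6.png',cv2.resize(a[190:280,190:320],None,fx=6,fy=6,interpolation=cv2.INTER_CUBIC)[:,:,::-1])
E
```

```text
6.65 [495.3 127.2 254.2] [3.141e+00 1.000e-03 3.150e-01] [ 0.00407303 -0.65754016 -1.05935475] [-0.022 -0.001 -0.003  0.001  0.001 -0.001]
```

View pics/w6.png

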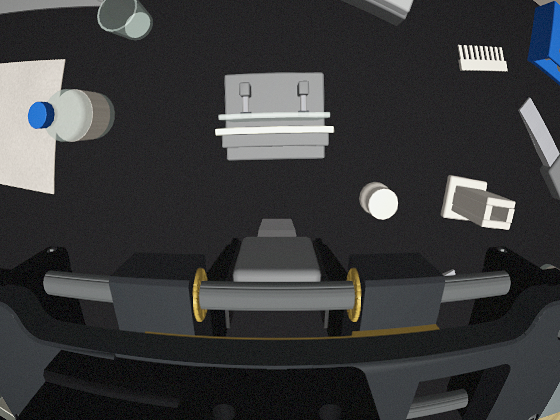

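View pics/s6.png

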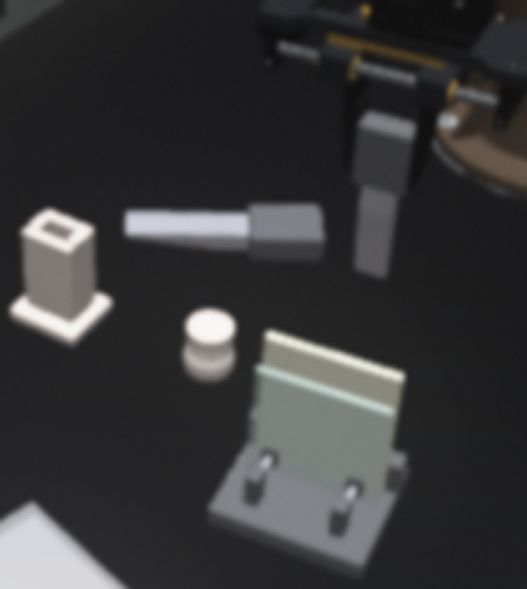

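View pics/t6.png

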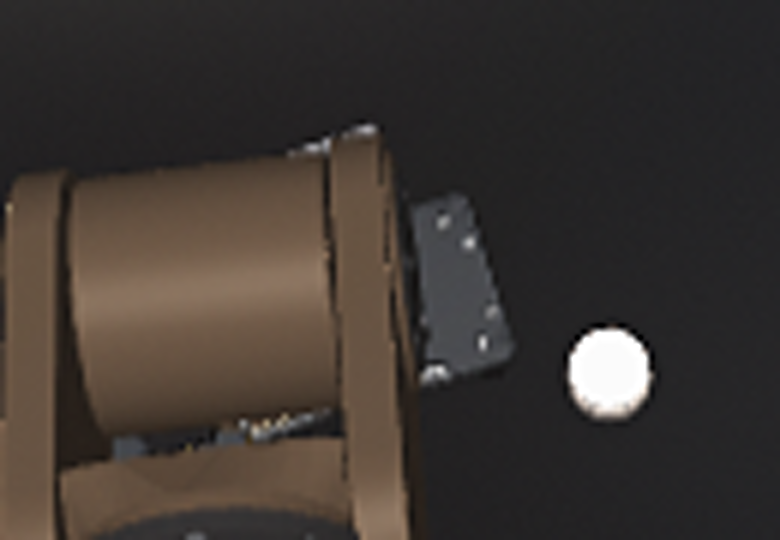

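Clear wrist view: ceramic top edge from (216,132) to (333,129), glass top edge from (219,116) to (330,115), and the held blade below at (277,226). I zoom in to measure the edges.

```bash
python3 - <<'E'
from h import *
im=cv2.imread('pics/w6.png')
cv2.imwrite('pics/w6c.png',cv2.resize(im[60:165,205:345],None,fx=5.7,fy=5.7,interpolation=cv2.INTER_CUBIC))
cv2.imwrite('pics/w6d.png',cv2.resize(im[205:290,220:335],None,fx=6,fy=6,interpolation=cv2.INTER_CUBIC))
g=im.max(2)
for c in (225,240,260,275,290,310,325): print(c,g[106:146,c])
for r in (131,130,): print(g[r,208:224],g[r,324:342])
E
```

```text
225 [119 118 119 121 123 122 115 100 178 224 228 225 216 179  80  70  62  69
  75  80  78  91 201 250 244 245 245 249 207 159 165 168 168 165 167 166
 167 167 166 169]
240 [167 169 166 166 166 169 134 157 222 230 230 228 203 147 138 135 169 166
 165 166 163 209 243 246 244 245 248 242 101 171 169 168 168 168 167 166
 167 165 167 166]
260 [168 167 166 165 167 164 176 215 234 235 231 221 141 137 143 160 168 168
 168 167 158 236 246 245 245 246 245 189 153 168 169 168 167 167 167 168
 166 168 169 152]
275 [166 166 165 167 167 165 203 228 234 236 228 198 134 139 146 166 170 169
 166 165 206 245 246 245 246 247 234 135 167 170 170 168 169 167 168 168
 170 168 173 143]
290 [169 168 167 169 166 167 203 231 235 233 225 167 136 139 150 170 168 169
 169 139 227 246 245 246 245 247 228 129 171 169 171 169 169 169 168 168
 170 168 166 119]
310 [169 168 168 169 168 169 208 233 236 233 223 171 134 139 155 170 170 169
 169 176 222 247 245 246 245 250 183 160 171 172 170 171 169 170 169 168
 168 173 155 127]
325 [ 36  39  34  38  31  28 201 219 225 222 208 152  54  32  36  33  31  33
  27  67 249 248 244 245 246 244 191 153 170 171 168 171 172 171 169 170
 170 171 163 110]
[ 38  40  40  43  43  38  27 222 249 246 246 244 244 245 244 245] [245 244 243 245 246 246 247 248 254 205  80  36  40  38  37  37  40  39]
[ 43  39  43  40  42  38  26 233 252 249 247 246 246 247 246 246] [246 246 245 246 246 247 245 247 252 213  79  36  38  43  42  40  37  39]
```

View pics/w6c.png

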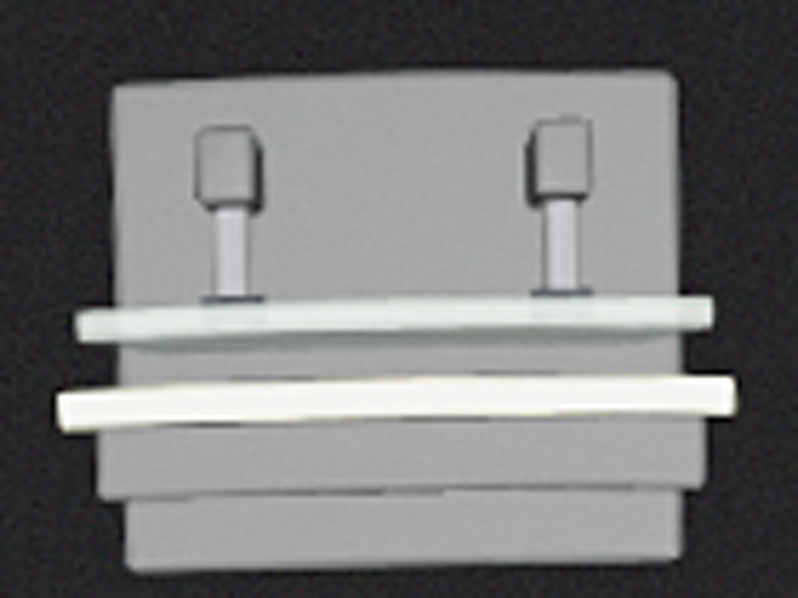

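View pics/w6d.png

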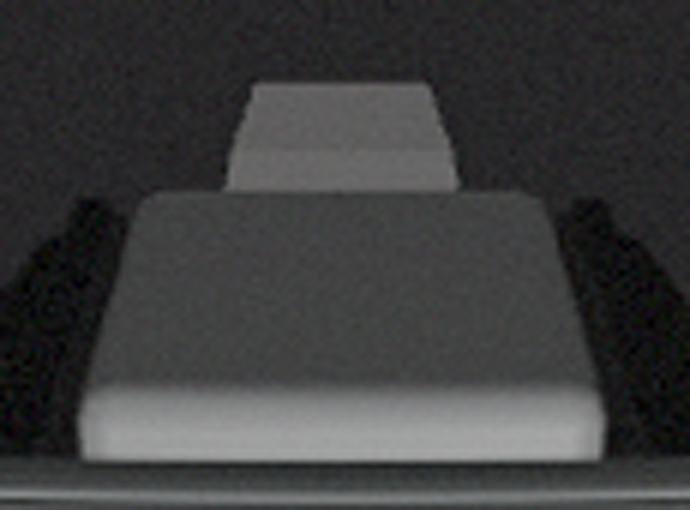

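```bash
python3 - <<'E'
from h import *
s=env.state();print(s['t'],s['eef_pos'].round(1),s['tcp_rot'].round(3),s['ft_force'].round(2))
C=cal('wrist')
im=cv2.imread('pics/w6.png').max(2).astype(float)
def edge(c,r0,r1,th):  # first upward crossing going down
    col=im[r0:r1,c]
    for i in range(len(col)-1):
        if col[i]<th<=col[i+1]: return r0+i+(th-col[i])/(col[i+1]-col[i])-0.0
def fit(z,r0,r1,th,cols):
    P=np.array([atz('wrist',(c,edge(c,r0,r1,th)),z,C)[:2] for c in cols if edge(c,r0,r1,th)])
    m=P.mean(0);u,sv,v=np.linalg.svd(P-m); d=v[0]*np.sign(v[0][1])
    return m,d,np.degrees(np.arctan2(-d[0],d[1])),np.abs((P-m)@v[1]).max()
m,d,yw,e=fit(140,119,131,205,range(220,330,4));print('cer inner',m.round(1),'yaw',yw.round(2),e.round(2))
L=atz('wrist',(214.7,131),140,C);R=atz('wrist',(333.6,128),140,C);print('ends',L.round(1),R.round(1),np.linalg.norm(L-R).round(1))
n=np.array([d[1],-d[0]]);mid=((L+R)/2)[:2]; top=mid+n*((m-mid)@n); print('plate_top',top.round(1))
# outer edge
m3=atz('wrist',(275,133.0-.2),140,C)[:2];print('thick',((m-m3)@n).round(1))
tipz=s['eef_pos'][2]-92.7
A=atz('wrist',(262,218.8),tipz,C);B=atz('wrist',(291.7,218.8),tipz,C);print('tip edge',A.round(1),B.round(1),np.linalg.norm(A-B).round(1))
tm=((A+B)/2)[:2]; yt=s['tcp_rot'][2];gx=np.array([np.cos(yt),np.sin(yt)])
dt=B[:2]-A[:2];print('tip edge yaw',np.degrees(np.arctan2(dt[0],-dt[1])).round(2),'tool yaw',np.degrees(yt).round(2))
flat=tm-3*gx; rel=flat-s['eef_pos'][:2]; gy=np.array([-gx[1],gx[0]])
print('flat rel tcp in gauge x,y',(rel@gx).round(2),(rel@gy).round(2))
for z in (119.5,117):
    M,D,y2,_=fit(z,109,117,190,range(245,325,4));print('glass back-edge',((M-m)@n).round(1),y2.round(2))
E
```

```text
6.8 [495.6 126.5 254.4] [3.141 0.    0.313] [-0.07 -0.54  0.48]
cer inner [564.7 150.6] yaw 19.23 0.39
ends [545.4 199.  140. ] [579.9 100.7 140. ] 104.2
plate_top [564.7 150.6]
thick 5.9
tip edge [488.2 136.3 161.7] [495.9 112.6 161.7] 25.0
tip edge yaw 17.95 tool yaw 17.95
flat rel tcp in gauge x,y -6.94 -0.92
glass back-edge 13.5 19.3
glass back-edge 13.6 19.3
```

drive_tool([
  {"dx":20,"dy":7,"dz":0,"yaw":0.6},
  {"dx":20,"dy":7,"dz":0,"yaw":0.6},
  {"dx":20,"dy":7,"dz":0,"yaw":0},
  {"dx":12,"dy":5,"dz":0,"yaw":0},
  {"dx":6,"dy":2,"dz":0,"yaw":0},
])

```text
t: 7.22
eef_pos: [574.8, 155.0, 254.1]
tcp_rot: [3.142, 0.0, 0.334]
ft_force: [-0.4, 0.4, -0.8]
opening: 0.419
```

drive_tool([
  {"dx":0,"dy":0,"dz":-6,"yaw":0},
  {"dx":0,"dy":0,"dz":-6,"yaw":0},
  {"dx":0,"dy":0,"dz":0,"yaw":0},
  {"dx":0,"dy":0,"dz":0,"yaw":0},
])

```text
t: 7.55
eef_pos: [572.6, 155.0, 242.3]
tcp_rot: [-3.142, 0.001, 0.335]
ft_force: [0.3, 0.1, -1.1]
opening: 0.419
```

```bash
python3 - <<'E'
from h import *
s=env.state();print(s['t'],s['eef_pos'].round(1),s['tcp_rot'].round(3),s['ft_force'],s['qvel'].round(3))
im=snap('wrist','w7')
cv2.imwrite('pics/w7c.png',cv2.resize(im[160:300,200:350],None,fx=4.2,fy=4.2,interpolation=cv2.INTER_CUBIC)[:,:,::-1])
a=env.read_camera('scene')
cv2.imwrite('pics/s7.png',cv2.resize(a[170:300,310:410],None,fx=4.5,fy=4.5,interpolation=cv2.INTER_CUBIC)[:,:,::-1])
E
```

```text
7.55 [572.6 155.  242.3] [-3.142e+00  1.000e-03  3.350e-01] [ 0.27847084  0.14799602 -1.06652215] [ 0.002 -0.008 -0.018  0.002  0.008 -0.   ]
```

View pics/w7c.png

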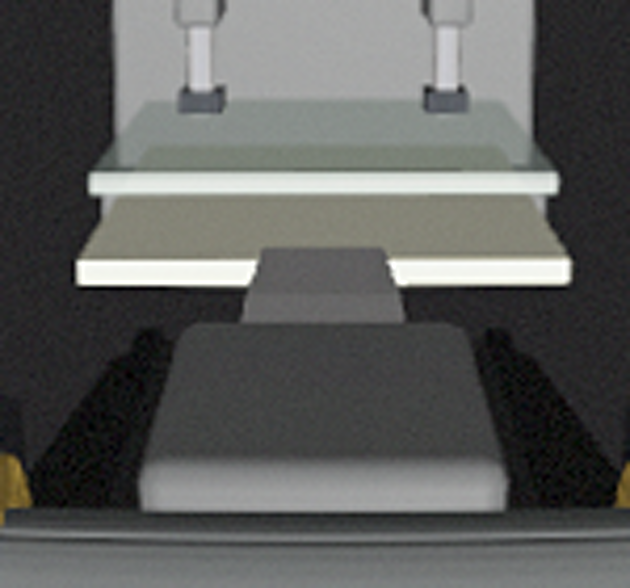

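View pics/s7.png

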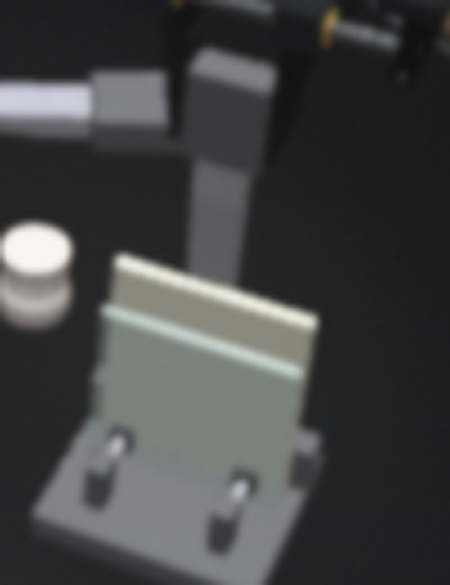

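```bash
python3 - <<'E'
from h import *
s=env.state();C=cal('wrist')
im=cv2.imread('pics/w7.png').max(2).astype(float)
cv2.imwrite('pics/w7e.png',cv2.resize(cv2.imread('pics/w7.png')[205:245,210:345],None,fx=5.9,fy=12,interpolation=cv2.INTER_CUBIC))
for c in (225,240,250,255,262,277,285,298,305,320,330): print(c,im[212:232,c].astype(int))
for r in (220,221,222): print(r,im[r,255:300].astype(int))
E
```

```text
225 [136 131 133 132 131 133 131 132 128 135 248 247 245 246 248 251  23  40
  41  37]
240 [131 133 131 132 134 132 132 132 129 139 244 247 244 244 249 255  36  38
  39  40]
250 [132 135 132 133 134 135 133 132 130 139 245 247 244 245 248 254  71  32
  40  42]
255 [133 132 132 133 135 131 133 131 129 148 243 247 245 245 248 253  82  33
  37  41]
262 [132 133 132 133 133 131 135 107  94  89  90  91  90  93  94  92  93  93
 103 101]
277 [132 133 133 131 131 134 127  96  95  94  97  95  94  94  95  93  94  95
 102 105]
285 [135 133 133 131 134 133 125  96  95  95  98  97  97  97  99  96  94  94
 101 106]
298 [133 133 131 133 132 132 135 134 129 173 244 246 245 245 251 211  62  35
  38  43]
305 [133 134 133 131 131 132 134 134 127 175 244 246 244 245 251 211  52  34
  43  40]
320 [134 134 134 132 132 133 130 130 127 178 246 246 245 245 252 209  29  39
  36  40]
330 [ 62 102 118 135 137 132 132 133 126 180 248 246 245 245 250 203  23  37
  45  41]
220 [129 128 128 128 129 131 133  94  93  94  94  98  96  97  94  92  97  96
  95  94  91  95  95  96  95  93  93  96  95  96  95  94  96  96  94  91
  92 135 128 131 127 126 129 129 127]
221 [148 146 147 147 149 151 141  89  95  96  94  94  96  97  95  95  99  97
  97  97  96  96  94  93  98  95  92  95  93  95  95  97  95  97  93  92
  89 122 175 171 170 173 172 173 173]
222 [243 244 244 245 245 253 147  90  95  96  91  96  95  92  98  96  92  95
  96  97  94  95  97  94  96  94  96  98  96  93  98  97  94  93  97  92
  93 191 253 245 244 245 244 244 245]
```

View pics/w7e.png

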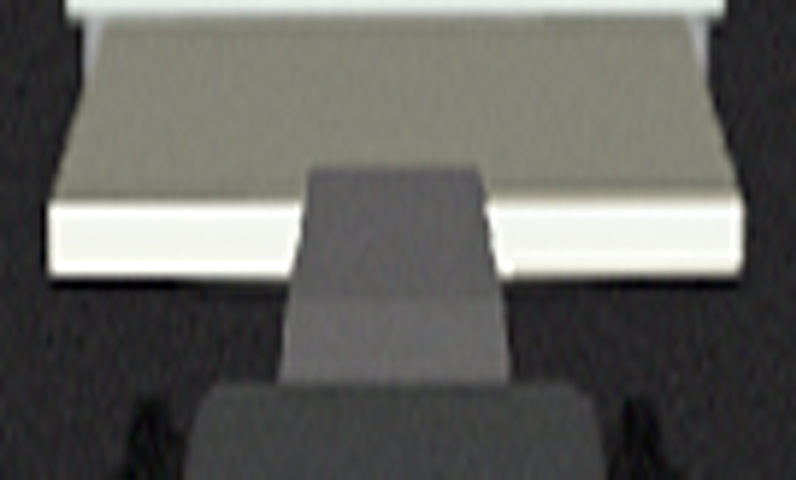

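```bash
python3 - <<'E'
from h import *
s=env.state();C=cal('wrist');t=s['eef_pos']
a=atz('wrist',(225,221.7),140,C)[:2];b=atz('wrist',(330,221.3),140,C)[:2]
d=a-b;d/=np.linalg.norm(d);n=np.array([d[1],-d[0]]);print('yaw',np.degrees(np.arctan2(-d[0],d[1])),np.degrees(s['tcp_rot'][2]))
L=atz('wrist',(218.3,224),140,C);R=atz('wrist',(336.0,224),140,C);print(L.round(1),R.round(1),np.linalg.norm(L-R).round(1))
tz=t[2]-92.7
A=atz('wrist',(261.6,218.9),tz,C);B=atz('wrist',(292,218.9),tz,C);tm=((A+B)/2)[:2]
print('tip w',np.linalg.norm(A-B).round(1),'front edge x in stand',((tm-a)@n).round(2),'flat',((tm-a)@n-3).round(2),'y',((tm-((L+R)/2)[:2])@d).round(2))
g=cv2.imread('pics/w7.png').max(2).astype(int)
print(g[190:215,240],g[190:215,310])
print('proj tip scene',proj('scene',[tm[0],tm[1],tz]), 'edge mid',proj('scene',[*((a+b)/2),140]))
for dz in(-2,2): 
  P=atz('wrist',(277,218.9),tz+dz,C)[:2]; print(dz,((P-a)@n-3).round(2))
E
```

```text
yaw 19.44361757545949 19.21996630569332
[545.2 199.6 140. ] [579.6 101.  140. ] 104.4
tip w 25.6 front edge x in stand 5.3 flat 2.3 y 0.29
[141 143 140 143 137 128 128 130 129 129 121 203 221 231 233 229 157 130
 130 131 134 133 131 133 131] [145 143 142 144 137 128 127 129 127 126 133 205 222 231 232 229 142 128
 134 131 132 133 134 134 132]
proj tip scene [356.70663538 232.30580446] edge mid [356.83210141 234.20584113]
-2 1.74
2 2.86
```

drive_tool([
  {"dx":0,"dy":0,"dz":-7,"yaw":0},
  {"dx":0,"dy":0,"dz":-7,"yaw":0},
  {"dx":0,"dy":0,"dz":-7,"yaw":0},
  {"dx":0,"dy":0,"dz":0,"yaw":0},
  {"dx":0,"dy":0,"dz":0,"yaw":0},
])

```text
t: 8.07
eef_pos: [573.1, 155.4, 221.0]
tcp_rot: [-3.141, 0.001, 0.336]
ft_force: [0.3, -0.6, -0.9]
opening: 0.421
```

```bash
python3 - <<'E'
from h import *
C=cal('wrist')
s=env.state();print(s['t'],s['eef_pos'].round(1),s['tcp_rot'].round(3),s['ft_force'].round(2),s['moment'].round(3))
im=snap('wrist','w8')
cv2.imwrite('pics/w8c.png',cv2.resize(im[190:260,210:345],None,fx=5.9,fy=8,interpolation=cv2.INTER_CUBIC)[:,:,::-1])
a=env.read_camera('scene')
cv2.imwrite('pics/s8.png',cv2.resize(a[170:300,310:410],None,fx=4.5,fy=4.5,interpolation=cv2.INTER_CUBIC)[:,:,::-1])
E
```

```text
8.0667 [573.1 155.4 221. ] [-3.141e+00  1.000e-03  3.360e-01] [ 0.31 -0.57 -0.87] [-0.015 -0.024 -0.035]
```

View pics/w8c.png

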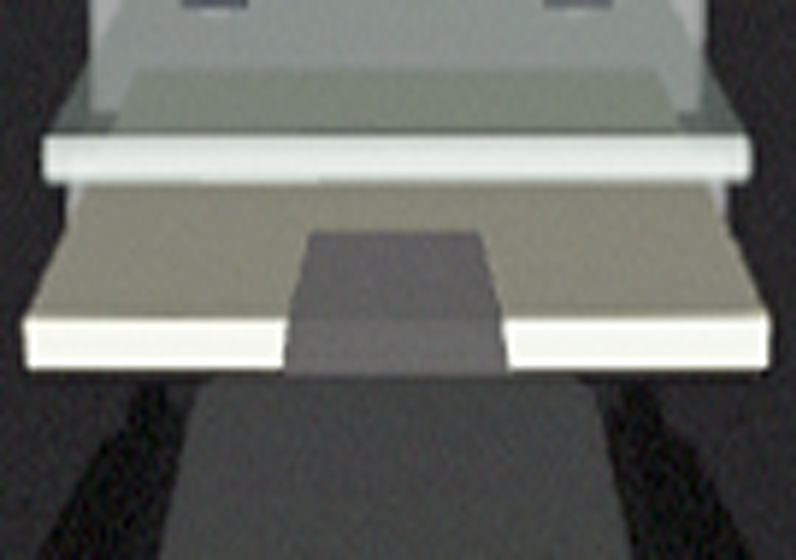

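View pics/s8.png

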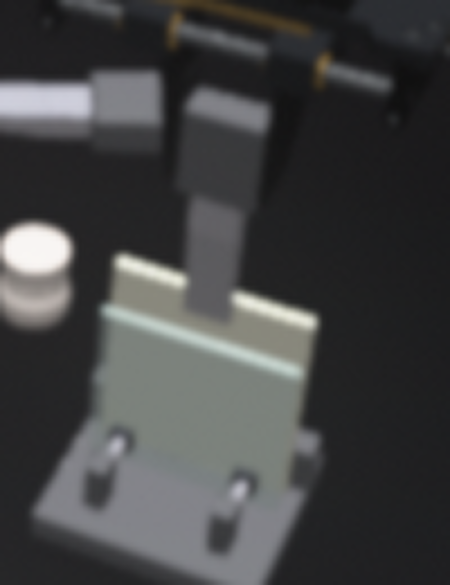

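The blade now hangs in front of the ceramic face (wrist crop, tip edge at row 232), above the glass edge. Now I feel for the ceramic.

drive_tool([
  {"dx":-0.5,"dy":-0.2,"dz":0,"yaw":0},
  {"dx":-0.5,"dy":-0.2,"dz":0,"yaw":0},
  {"dx":0,"dy":0,"dz":0,"yaw":0},
  {"dx":0,"dy":0,"dz":0,"yaw":0},
])

```text
t: 8.5
eef_pos: [572.3, 155.0, 221.8]
tcp_rot: [3.141, -0.0, 0.336]
ft_force: [0.6, 0.8, -0.9]
opening: 0.42
```

drive_tool([
  {"dx":-0.5,"dy":-0.2,"dz":0,"yaw":0},
  {"dx":0,"dy":0,"dz":0,"yaw":0},
  {"dx":0,"dy":0,"dz":0,"yaw":0},
])

```text
t: 8.75
eef_pos: [571.8, 154.8, 221.7]
tcp_rot: [3.141, -0.0, 0.336]
ft_force: [0.5, -0.2, -0.6]
opening: 0.421
```

drive_tool([
  {"dx":-0.5,"dy":-0.2,"dz":0,"yaw":0},
  {"dx":0,"dy":0,"dz":0,"yaw":0},
  {"dx":0,"dy":0,"dz":0,"yaw":0},
])

```text
t: 9.0
eef_pos: [571.3, 154.6, 221.6]
tcp_rot: [3.142, 0.0, 0.336]
ft_force: [0.2, -0.3, -0.1]
opening: 0.423
```

drive_tool([
  {"dx":-0.4,"dy":-0.15,"dz":0,"yaw":0},
  {"dx":0,"dy":0,"dz":0,"yaw":0},
  {"dx":0,"dy":0,"dz":0,"yaw":0},
])

```text
t: 9.25
eef_pos: [570.9, 154.5, 221.7]
tcp_rot: [3.141, 0.0, 0.336]
ft_force: [-0.0, 0.8, 0.0]
opening: 0.417
```

drive_tool([
  {"dx":-0.4,"dy":-0.15,"dz":0,"yaw":0},
  {"dx":0,"dy":0,"dz":0,"yaw":0},
  {"dx":0,"dy":0,"dz":0,"yaw":0},
])

```text
t: 9.5
eef_pos: [570.5, 154.3, 221.7]
tcp_rot: [3.142, 0.0, 0.336]
ft_force: [-0.4, -0.5, 0.3]
opening: 0.42
```

```bash
python3 - <<'E'
from h import *
n=np.array([.943,.332])
for i in range(4):
    env.read_camera('top');s=env.state();print(s['eef_pos'].round(2),s['ft_force'].round(2),'Fn',(s['ft_force'][:2]@n).round(2),s['moment'].round(3),s['tcp_rot'].round(4))
im=snap('wrist','w9')
cv2.imwrite('pics/w9c.png',cv2.resize(im[190:260,210:345],None,fx=5.9,fy=8,interpolation=cv2.INTER_CUBIC)[:,:,::-1])
E
```

```text
[570.53 154.31 221.68] [-0.1   0.35 -1.  ] Fn 0.02 [ 0.033 -0.007  0.032] [ 3.1415 -0.      0.3356]
[570.54 154.31 221.65] [-0.52  1.19 -0.54] Fn -0.1 [ 0.022 -0.008 -0.015] [3.1415 0.     0.3356]
[570.52 154.34 221.64] [ 0.2  -0.2  -0.54] Fn 0.12 [ 0.016  0.007 -0.011] [3.1415 0.     0.3356]
[570.51 154.35 221.65] [-0.28 -0.31 -0.44] Fn -0.37 [-0.001  0.021  0.069] [3.1415 0.     0.3357]
```

View pics/w9c.png

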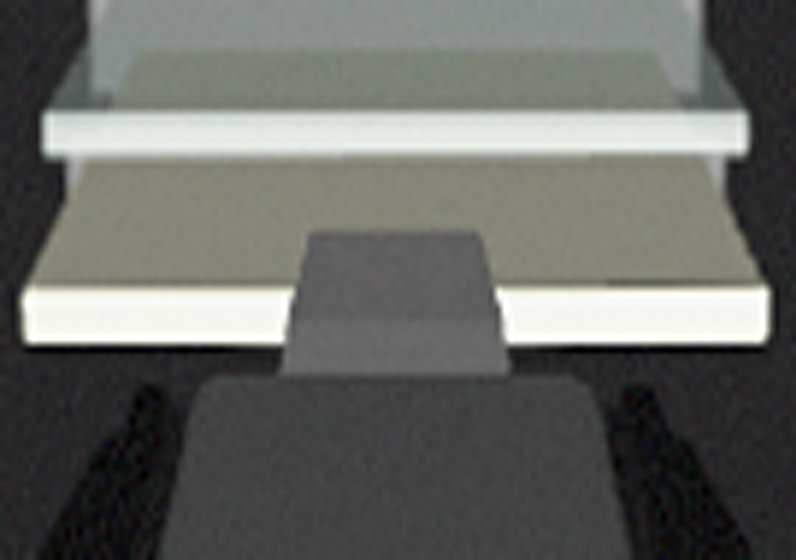

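```bash
python3 - <<'E'
from h import *
C=cal('wrist');t=env.state()['eef_pos']
g=cv2.imread('pics/w9.png').max(2).astype(int)
for c in (225,245,277,310,325): print(c,g[205:232,c])
n=np.array([.943,.332])
for r in (225.2,225.6):
  a=atz('wrist',(277,r),140,C)[:2]
  for tz in (127,129,131): print(r,tz,((atz('wrist',(277,218.9),tz,C)[:2]-a)@n-3).round(2))
a=atz('wrist',(277,225.3),140,C)[:2]
print('glass inner edge',[((atz('wrist',(277,rr),119,C)[:2]-a)@n).round(2) for rr in (209,209.5,210)])
E
```

```text
225 [218 225 232 233 183 135 131 133 135 132 134 136 134 135 132 134 135 133
 134 133 131 228 250 247 246 247 250]
245 [223 234 234 231 179 137 131 137 134 134 136 134 135 134 134 135 130 133
 134 130 129 227 250 247 246 247 250]
277 [224 232 235 233 163 131 132 136 136 135 133 133 134 128  97  97  99  92
  95  95  97  96  95  93  94 104 104]
310 [226 232 233 233 149 129 132 136 134 136 136 133 133 133 134 133 134 135
 134 132 125 234 249 247 246 247 250]
325 [227 233 234 232 151 130 134 135 135 133 130 134 133 134 135 136 134 133
 137 133 108 238 250 247 247 248 251]
225.2 127 -1.35
225.2 129 -0.79
225.2 131 -0.23
225.6 127 -1.01
225.6 129 -0.45
225.6 131 0.11
glass inner edge [np.float64(8.39), np.float64(7.94), np.float64(7.5)]
```

drive_tool([
  {"dx":-0.4,"dy":-0.15,"dz":0,"yaw":0},
  {"dx":0,"dy":0,"dz":0,"yaw":0},
  {"dx":0,"dy":0,"dz":0,"yaw":0},
])

```text
t: 10.0
eef_pos: [570.2, 154.2, 221.7]
tcp_rot: [3.141, -0.0, 0.336]
ft_force: [-0.1, 0.3, -1.3]
opening: 0.421
```

drive_tool([
  {"dx":-0.4,"dy":-0.15,"dz":0,"yaw":0},
  {"dx":0,"dy":0,"dz":0,"yaw":0},
  {"dx":0,"dy":0,"dz":0,"yaw":0},
])

```text
t: 10.25
eef_pos: [570.0, 154.1, 221.7]
tcp_rot: [3.141, -0.001, 0.336]
ft_force: [1.8, 1.5, -1.9]
opening: 0.419
```

```bash
cat > f.py <<'E'
from h import *
n=np.array([.943,.332])
F=[];M=[]
for i in range(4):
    env.read_camera('top');s=env.state();F.append(s['ft_force']);M.append(s['moment'])
F=np.array(F);M=np.array(M)
print(s['t'],s['eef_pos'].round(2),'F',F.mean(0).round(2),'Fn',(F[:,:2]@n).round(2),(F[:,:2].mean(0)@n).round(2),'M',M.mean(0).round(3),s['tcp_rot'].round(4))
E
python3 f.py
```

```text
10.45 [569.99 154.1  221.71] F [ 2.95  1.39 -2.47] Fn [2.04 2.72 3.62 4.61] 3.25 M [ 0.378 -0.826  0.042] [ 3.1415e+00 -7.0000e-04  3.3560e-01]
```

Contact with the ceramic is felt at about 3 N and rising. I back off 0.4 mm and descend.

drive_tool([
  {"dx":0.4,"dy":0.15,"dz":0,"yaw":0},
  {"dx":0,"dy":0,"dz":0,"yaw":0},
  {"dx":0,"dy":0,"dz":0,"yaw":0},
])

```text
t: 10.7
eef_pos: [570.1, 154.2, 221.7]
tcp_rot: [3.141, 0.0, 0.336]
ft_force: [2.8, 0.9, -1.6]
opening: 0.419
```

```bash
python3 f.py
```

```text
10.9 [570.11 154.18 221.72] F [ 2.21  1.21 -1.26] Fn [2.53 2.55 3.04 1.8 ] 2.48 M [ 0.229 -0.564  0.015] [ 3.1415 -0.      0.3356]
```

drive_tool([
  {"dx":0.25,"dy":0.1,"dz":0,"yaw":0},
  {"dx":0,"dy":0,"dz":-5,"yaw":0},
  {"dx":0,"dy":0,"dz":-5,"yaw":0},
  {"dx":0,"dy":0,"dz":0,"yaw":0},
  {"dx":0,"dy":0,"dz":0,"yaw":0},
])

```text
t: 11.32
eef_pos: [570.2, 154.2, 211.1]
tcp_rot: [-3.142, 0.001, 0.336]
ft_force: [1.0, -0.2, -0.6]
opening: 0.42
```

```bash
python3 f.py
```

```text
11.5167 [570.24 154.22 211.67] F [ 0.44  0.05 -1.03] Fn [ 1.14  0.28 -0.21  0.54] 0.44 M [ 0.086 -0.147 -0.017] [3.1415e+00 4.0000e-04 3.3560e-01]
```

drive_tool([
  {"dx":0,"dy":0,"dz":-3,"yaw":0},
  {"dx":0,"dy":0,"dz":-3,"yaw":0},
  {"dx":0,"dy":0,"dz":-3,"yaw":0},
  {"dx":0,"dy":0,"dz":0,"yaw":0},
  {"dx":0,"dy":0,"dz":0,"yaw":0},
])

```text
t: 11.93
eef_pos: [570.3, 154.3, 202.4]
tcp_rot: [3.142, 0.001, 0.336]
ft_force: [0.1, 0.0, -0.5]
opening: 0.421
```

drive_tool([
  {"dx":0,"dy":0,"dz":-3,"yaw":0},
  {"dx":0,"dy":0,"dz":-3,"yaw":0},
  {"dx":0,"dy":0,"dz":-3,"yaw":0},
  {"dx":0,"dy":0,"dz":0,"yaw":0},
  {"dx":0,"dy":0,"dz":0,"yaw":0},
])

```text
t: 12.35
eef_pos: [570.3, 154.2, 193.4]
tcp_rot: [3.142, 0.001, 0.336]
ft_force: [-0.5, -0.0, -0.8]
opening: 0.419
```

```bash
python3 f.py; python3 - <<'E'
from h import *
im=snap('wrist','w10')
cv2.imwrite('pics/w10c.png',cv2.resize(im[190:260,210:345],None,fx=5.9,fy=8,interpolation=cv2.INTER_CUBIC)[:,:,::-1])
E
```

```text
12.55 [570.39 154.28 193.75] F [ 0.1  -0.05 -0.81] Fn [-0.24 -0.31  0.28  0.59] 0.08 M [-0.006 -0.008  0.012] [ 3.1415 -0.      0.3357]
```

View pics/w10c.png

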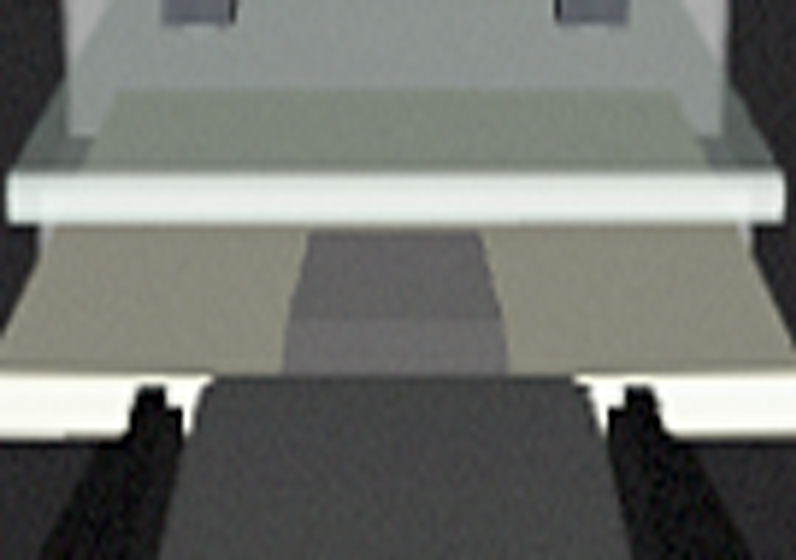

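The blade sits cleanly between the ceramic and the glass (glass edge at crop row 222, blade above it at columns 305–485). I go on in small steps.

drive_tool([
  {"dx":0,"dy":0,"dz":-2,"yaw":0},
  {"dx":0,"dy":0,"dz":-2,"yaw":0},
  {"dx":0,"dy":0,"dz":-1,"yaw":0},
  {"dx":0,"dy":0,"dz":0,"yaw":0},
  {"dx":0,"dy":0,"dz":0,"yaw":0},
])

```text
t: 13.02
eef_pos: [570.4, 154.3, 188.5]
tcp_rot: [3.142, 0.0, 0.336]
ft_force: [-0.4, 0.1, -0.9]
opening: 0.422
```

drive_tool([
  {"dx":0,"dy":0,"dz":-1,"yaw":0},
  {"dx":0,"dy":0,"dz":-1,"yaw":0},
  {"dx":0,"dy":0,"dz":-1,"yaw":0},
  {"dx":0,"dy":0,"dz":0,"yaw":0},
  {"dx":0,"dy":0,"dz":0,"yaw":0},
])

```text
t: 13.43
eef_pos: [570.3, 154.3, 185.6]
tcp_rot: [3.142, 0.0, 0.336]
ft_force: [0.2, -0.2, 0.1]
opening: 0.421
```

drive_tool([
  {"dx":0,"dy":0,"dz":-1,"yaw":0},
  {"dx":0,"dy":0,"dz":-1,"yaw":0},
  {"dx":0,"dy":0,"dz":0,"yaw":0},
  {"dx":0,"dy":0,"dz":0,"yaw":0},
])

```text
t: 13.77
eef_pos: [570.4, 154.3, 183.6]
tcp_rot: [3.142, 0.0, 0.336]
ft_force: [0.6, 0.0, -0.3]
opening: 0.419
```

```bash
python3 f.py
```

```text
13.9667 [570.39 154.28 183.7 ] F [-0.31 -0.17 -0.66] Fn [-0.1  -0.66  0.35 -1.  ] -0.35 M [-0.     0.009  0.013] [ 3.1415 -0.      0.3356]
```

drive_tool([
  {"dx":0,"dy":0,"dz":-1,"yaw":0},
  {"dx":0,"dy":0,"dz":-1,"yaw":0},
  {"dx":0,"dy":0,"dz":0,"yaw":0},
  {"dx":0,"dy":0,"dz":0,"yaw":0},
])

```text
t: 14.3
eef_pos: [570.3, 154.3, 181.6]
tcp_rot: [3.142, 0.0, 0.336]
ft_force: [-0.3, -0.2, -0.4]
opening: 0.418
```

drive_tool([
  {"dx":0,"dy":0,"dz":-1,"yaw":0},
  {"dx":0,"dy":0,"dz":0,"yaw":0},
  {"dx":0,"dy":0,"dz":0,"yaw":0},
])

```text
t: 14.55
eef_pos: [570.4, 154.3, 180.6]
tcp_rot: [3.142, 0.0, 0.336]
ft_force: [0.1, -0.4, -0.7]
opening: 0.419
```

drive_tool([
  {"dx":0,"dy":0,"dz":-1,"yaw":0},
  {"dx":0,"dy":0,"dz":0,"yaw":0},
  {"dx":0,"dy":0,"dz":0,"yaw":0},
])

```text
t: 14.8
eef_pos: [570.3, 154.3, 179.6]
tcp_rot: [3.142, 0.0, 0.336]
ft_force: [0.7, -0.1, 0.0]
opening: 0.417
```

```bash
python3 f.py
```

```text
15.0 [570.38 154.28 179.69] F [ 0.18 -0.32 -0.4 ] Fn [ 0.18  0.32 -0.8   0.55] 0.06 M [ 0.019 -0.003  0.007] [ 3.1415 -0.      0.3356]
```

drive_tool([
  {"dx":0,"dy":0,"dz":-1,"yaw":0},
  {"dx":0,"dy":0,"dz":0,"yaw":0},
  {"dx":0,"dy":0,"dz":0,"yaw":0},
])

```text
t: 15.25
eef_pos: [570.3, 154.3, 178.6]
tcp_rot: [3.142, 0.0, 0.336]
ft_force: [0.9, -0.2, -0.5]
opening: 0.419
```

drive_tool([
  {"dx":0,"dy":0,"dz":-1,"yaw":0},
  {"dx":0,"dy":0,"dz":0,"yaw":0},
  {"dx":0,"dy":0,"dz":0,"yaw":0},
])

```text
t: 15.5
eef_pos: [570.3, 154.3, 177.6]
tcp_rot: [3.142, 0.0, 0.336]
ft_force: [0.7, 0.4, 0.1]
opening: 0.415
```

drive_tool([
  {"dx":0,"dy":0,"dz":-1,"yaw":0},
  {"dx":0,"dy":0,"dz":0,"yaw":0},
  {"dx":0,"dy":0,"dz":0,"yaw":0},
])

```text
t: 15.75
eef_pos: [570.4, 154.3, 176.6]
tcp_rot: [3.142, 0.0, 0.336]
ft_force: [0.4, -0.8, -1.4]
opening: 0.421
```

```bash
python3 f.py; python3 - <<'E'
from h import *
im=snap('wrist','w11')
cv2.imwrite('pics/w11c.png',cv2.resize(im[190:260,210:345],None,fx=5.9,fy=8,interpolation=cv2.INTER_CUBIC)[:,:,::-1])
E
```

```text
15.95 [570.42 154.29 176.69] F [ 0.57  0.3  -0.91] Fn [ 1.06 -0.34  0.71  1.11] 0.63 M [0.009 0.045 0.015] [ 3.1415e+00 -1.0000e-04  3.3560e-01]
```

View pics/w11c.png

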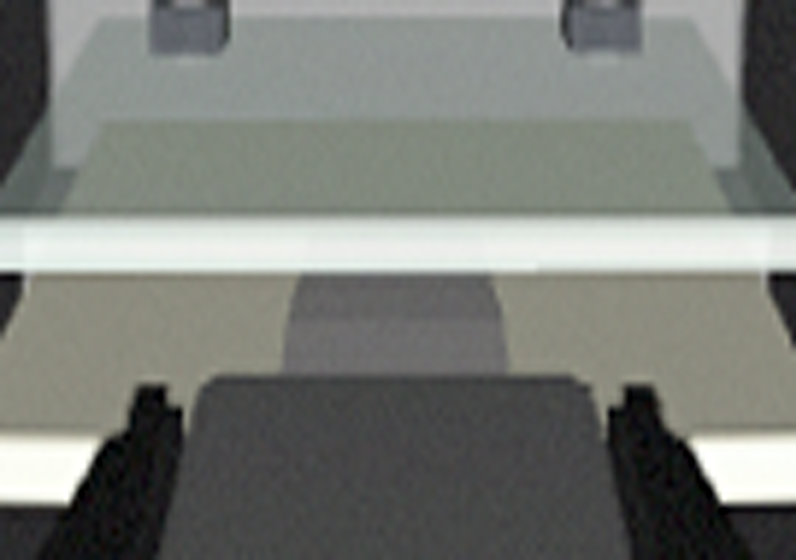

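drive_tool([
  {"dx":0,"dy":0,"dz":-1,"yaw":0},
  {"dx":0,"dy":0,"dz":0,"yaw":0},
  {"dx":0,"dy":0,"dz":0,"yaw":0},
])

```text
t: 16.25
eef_pos: [570.4, 154.3, 175.6]
tcp_rot: [3.142, 0.0, 0.336]
ft_force: [1.2, -0.6, -0.3]
opening: 0.421
```

drive_tool([
  {"dx":0,"dy":0,"dz":-1,"yaw":0},
  {"dx":0,"dy":0,"dz":0,"yaw":0},
  {"dx":0,"dy":0,"dz":0,"yaw":0},
])

```text
t: 16.5
eef_pos: [570.4, 154.3, 174.6]
tcp_rot: [3.142, 0.0, 0.336]
ft_force: [0.2, -0.3, -0.3]
opening: 0.417
```

```bash
python3 f.py
```

```text
16.7 [570.36 154.28 174.65] F [-0.06 -0.31 -0.47] Fn [ 0.27 -0.17 -0.92  0.18] -0.16 M [-0.008  0.017  0.006] [3.1415e+00 1.0000e-04 3.3560e-01]
```

drive_tool([
  {"dx":0,"dy":0,"dz":-1,"yaw":0},
  {"dx":0,"dy":0,"dz":0,"yaw":0},
  {"dx":0,"dy":0,"dz":0,"yaw":0},
])

```text
t: 16.95
eef_pos: [570.3, 154.3, 173.6]
tcp_rot: [3.142, 0.0, 0.336]
ft_force: [-0.8, 0.3, -1.7]
opening: 0.417
```

```bash
python3 f.py
```

```text
17.15 [570.31 154.27 173.63] F [-0.31 -0.1  -0.6 ] Fn [-0.09 -0.29 -0.56 -0.36] -0.33 M [-0.051  0.096 -0.004] [3.1415e+00 2.0000e-04 3.3560e-01]
```

Contact is starting: the moment sign has flipped, so the glass is pushing. I nudge 0.2 mm towards the ceramic and lower further.

drive_tool([
  {"dx":-0.2,"dy":-0.05,"dz":-1,"yaw":0},
  {"dx":0,"dy":0,"dz":0,"yaw":0},
  {"dx":0,"dy":0,"dz":0,"yaw":0},
])

```text
t: 17.4
eef_pos: [570.2, 154.2, 172.6]
tcp_rot: [3.141, -0.0, 0.336]
ft_force: [-0.6, -0.2, -1.1]
opening: 0.416
```

```bash
python3 f.py
```

```text
17.6 [570.23 154.26 172.65] F [ 0.15 -0.49 -1.17] Fn [-0.56 -0.06  0.32  0.2 ] -0.02 M [-0.004 -0.014  0.045] [ 3.1415e+00 -1.0000e-04  3.3560e-01]
```

drive_tool([
  {"dx":0,"dy":0,"dz":-1,"yaw":0},
  {"dx":0,"dy":0,"dz":0,"yaw":0},
  {"dx":0,"dy":0,"dz":0,"yaw":0},
])

```text
t: 17.85
eef_pos: [570.2, 154.3, 171.7]
tcp_rot: [3.141, -0.0, 0.336]
ft_force: [-0.6, 0.8, 0.1]
opening: 0.419
```

```bash
python3 f.py
```

```text
18.05 [570.21 154.23 171.67] F [-0.03 -0.09  0.68] Fn [-0.96  0.56 -0.21  0.36] -0.06 M [-0.004 -0.004  0.013] [ 3.1415e+00 -1.0000e-04  3.3560e-01]
```

Vertical drag has begun: Fz rose by about 1.4 N while the lateral force stayed balanced. A little further.

drive_tool([
  {"dx":0,"dy":0,"dz":-1,"yaw":0},
  {"dx":0,"dy":0,"dz":0,"yaw":0},
  {"dx":0,"dy":0,"dz":0,"yaw":0},
])

```text
t: 18.3
eef_pos: [570.2, 154.2, 170.7]
tcp_rot: [3.141, -0.0, 0.336]
ft_force: [-1.0, -0.9, 1.5]
opening: 0.417
```

```bash
python3 f.py
```

```text
18.5 [570.22 154.23 170.72] F [-0.05 -0.03  2.29] Fn [ 0.33 -0.24 -0.55  0.23] -0.06 M [-0.012  0.042  0.027] [ 3.1415e+00 -1.0000e-04  3.3560e-01]
```

drive_tool([
  {"dx":0,"dy":0,"dz":-1,"yaw":0},
  {"dx":0,"dy":0,"dz":0,"yaw":0},
  {"dx":0,"dy":0,"dz":0,"yaw":0},
])

```text
t: 18.75
eef_pos: [570.2, 154.2, 169.7]
tcp_rot: [3.141, -0.0, 0.336]
ft_force: [-1.0, -0.1, 4.2]
opening: 0.418
```

```bash
python3 f.py
```

```text
18.95 [570.24 154.23 169.74] F [-0.26  0.13  3.89] Fn [ 0.23  0.23 -0.47 -0.82] -0.21 M [-0.042  0.118  0.018] [ 3.1415e+00 -2.0000e-04  3.3560e-01]
```

Drag is now about 4.7 N vertical with the blade pressed lightly between the plates. I release it by opening the fingers.

drive_tool([
  {"dx":0,"dy":0,"dz":0,"yaw":0},
  {"dx":0,"dy":0,"dz":0,"yaw":0},
  {"dx":0,"dy":0,"dz":0,"yaw":0},
  {"dx":0,"dy":0,"dz":0,"yaw":0},
], grip=0.65)

```text
t: 19.28
eef_pos: [570.1, 154.2, 169.4]
tcp_rot: [3.142, 0.0, 0.336]
ft_force: [-0.6, 0.2, -0.4]
opening: 0.623
```

drive_tool([
  {"dx":0,"dy":0,"dz":0,"yaw":0},
  {"dx":0,"dy":0,"dz":0,"yaw":0},
])

```text
t: 19.45
eef_pos: [570.2, 154.2, 169.6]
tcp_rot: [3.142, 0.0, 0.336]
ft_force: [0.4, 0.3, -0.1]
opening: 0.65
```

```bash
python3 f.py; python3 - <<'E'
from h import *
im=snap('wrist','w12')
cv2.imwrite('pics/w12c.png',cv2.resize(im[180:310,180:375],None,fx=4,fy=4,interpolation=cv2.INTER_CUBIC)[:,:,::-1])
a=env.read_camera('scene')
cv2.imwrite('pics/s12.png',cv2.resize(a[170:300,310:410],None,fx=4.5,fy=4.5,interpolation=cv2.INTER_CUBIC)[:,:,::-1])
E
```

```text
19.65 [570.16 154.23 169.66] F [-0.07 -0.23 -0.27] Fn [-0.34  0.02 -0.36  0.11] -0.14 M [ 0.003  0.042 -0.023] [3.1415 0.     0.3355]
```

View pics/w12c.png

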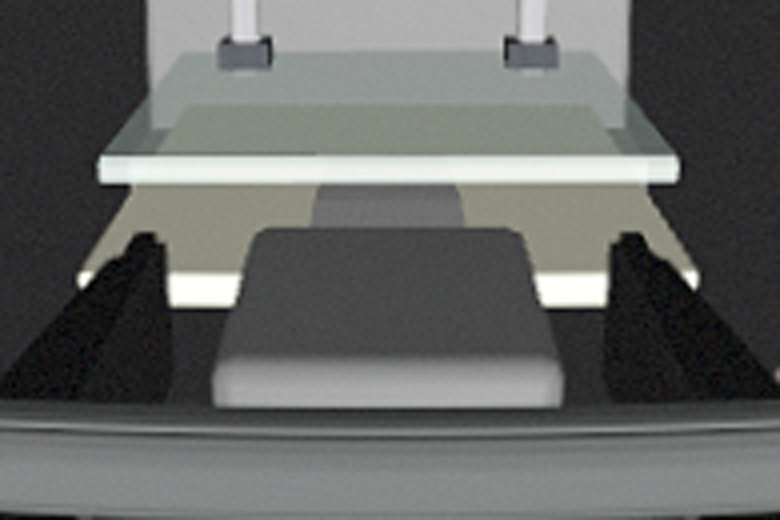

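View pics/s12.png

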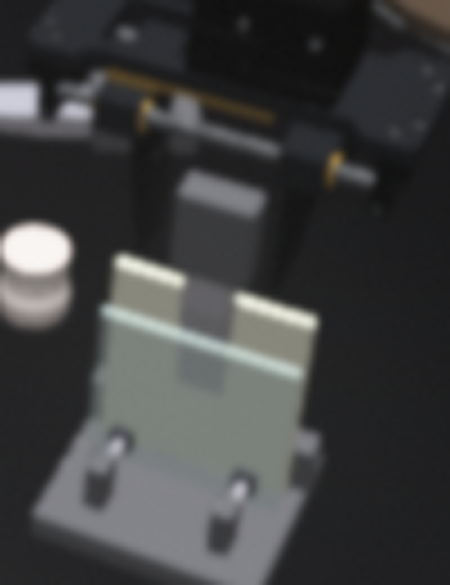

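The gauge stands upright in the gap. The fingers are clear on both sides (crop columns 168 and 610, handle 215–562) and the tip shows through the glass at (200,390). I retreat straight up.

drive_tool([
  {"dx":0,"dy":0,"dz":6,"yaw":0},
  {"dx":0,"dy":0,"dz":12,"yaw":0},
  {"dx":0,"dy":0,"dz":20,"yaw":0},
  {"dx":0,"dy":0,"dz":25,"yaw":0},
  {"dx":0,"dy":0,"dz":25,"yaw":0},
])

```text
t: 20.17
eef_pos: [570.0, 154.2, 258.9]
tcp_rot: [-3.142, 0.001, 0.336]
ft_force: [-0.5, 1.1, -0.4]
opening: 0.649
```

drive_tool([
  {"dx":0,"dy":0,"dz":15,"yaw":0},
  {"dx":0,"dy":0,"dz":10,"yaw":0},
  {"dx":-25,"dy":0,"dz":0,"yaw":0},
  {"dx":-25,"dy":0,"dz":0,"yaw":0},
  {"dx":0,"dy":0,"dz":0,"yaw":0},
])

```text
t: 20.58
eef_pos: [516.8, 154.3, 282.9]
tcp_rot: [-3.141, 0.002, 0.336]
ft_force: [0.3, 0.0, 1.1]
opening: 0.648
```

drive_tool([
  {"dx":0,"dy":0,"dz":0,"yaw":0},
  {"dx":0,"dy":0,"dz":0,"yaw":0},
  {"dx":0,"dy":0,"dz":0,"yaw":0},
])

```text
t: 20.83
eef_pos: [520.9, 154.2, 282.5]
tcp_rot: [3.141, 0.0, 0.335]
ft_force: [0.4, -0.5, -0.2]
opening: 0.648
```

```bash
python3 - <<'E'
from h import *
im=snap('wrist','w13')
a=env.read_camera('scene')
cv2.imwrite('pics/s13.png',cv2.resize(a[170:300,310:410],None,fx=4.5,fy=4.5,interpolation=cv2.INTER_CUBIC)[:,:,::-1])
cv2.imwrite('pics/s13f.png',a[:,:,::-1]); s=env.state();print(s['t'],s['eef_pos'].round(1),s['ft_force'].round(2))
E
```

```text
20.9333 [520.8 154.2 282.3] [-0.55  0.41  0.17]
```

View pics/w13.png

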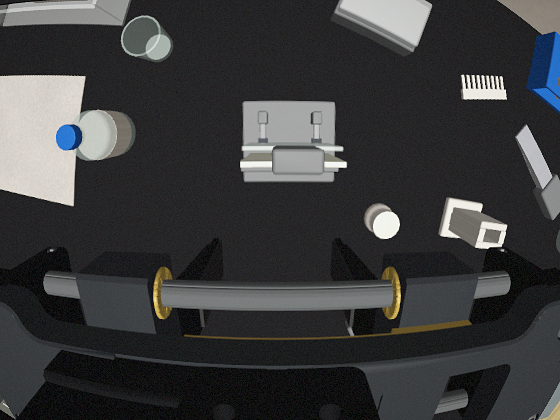

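View pics/s13.png

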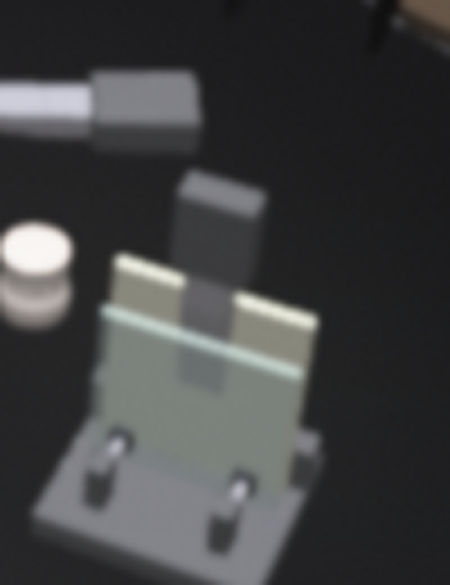

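The gauge stands unchanged after the retreat (handle at (297,160) in the wrist view, same scene pixels as before), and the bystanders are where they were. I hand in the job.

```bash
python3 -c "
from cell import env
print(env.job_done())"
```

```text
the job is handed in; nothing more can be done
None
```

The gauge is standing upright in the gap, and I handed the job in at about t = 21 s of the 46 s allowed; it reports no verdict.

- **Lift:** I took the small upright gauge, not the two look-alikes lying on the bench, by its handle across its width and lifted it 150 mm clear of the holder.
- **Fit:** I turned it to the stand's yaw (about 19.2°). I felt for the bare ceramic with the flat face and met it at about 2.5 to 4.6 N. I then backed off slightly and lowered it in small steps.
- **Drag:** The vertical force had risen about 4.7 N by the time I stopped, with no net sideways force. By the handle's height the tip is at about 77 mm, some 42 mm below the glass edge.
- **Release:** I opened the fingers and retreated straight up. In the scene view the gauge is at the same pixels before and after the retreat, and nothing else looks moved.

Three things were not exact:

- **Gap:** The picture gave a gap of about 8 mm. The depth at first contact points to the top of the 4.5–9 mm range, about 8.5–9 mm.
- **Contact force:** I worked out the force on the ceramic from the drag, about 3–4 N; it was not measured directly.
- **Refused move:** One move call was refused for missing fields, before anything had moved.

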